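Balance the tea tin on the tray and set the tray on the stand

TASK

Pick up the dark carrying tray by its handle and, without touching the tea tin that lies loose against one end of it, tip the tray so that the tin rolls up the tray's bowed floor to the middle under the handle; keep the tin there, between the two inlaid lines, for a good four seconds with the tray held up at least 8 cm clear of the table, so that the tray is balanced. Then set the tray down gently on the wooden stand, centred and lined up with it, with the tin still at rest in the middle, and let go. The tin must never bang against the tray or come off it, and the other things on the table stay as they are.

Things in the scene. Friction and masses are not known exactly. Their poses are not given: they have to be found in the camera images.
- tray: Dark wooden carrying tray, 380 mm long (its x) by 150 mm wide (y), 0.45 kg. Origin: centre of the flat underside, z up. 8 mm thick rims all round, top 45 mm above the origin; inside 364 x 134 mm. Its floor is bowed up along x (radius 1600 mm): 19 mm above the origin in the middle, 9 mm at the ends, so at x it slopes down outwards by x / 1.6 m rad. A steel handle bridges its middle.
- tray_handle (a point): Centre of the handle's flat upright top strip, 150 mm above the tray's origin at its x = y = 0. The strip runs along the tray's y, is 12 mm thick in x and 34 mm high (133 to 167 mm above the origin), with 138 mm free between its two posts at the long sides. Pinch it from above, fingers closing along the tray's x, flat on its faces.
- tin: Plain metal tea tin, a cylinder lying along the tray's y. Radius 37 mm, length 110 mm, about 0.30 kg (varies by 40 %). Origin: its centre; its orientation turns as it rolls. Starts at rest against the tray's +x end rim (tray x = 145 mm). Rolls along the tray's x like a solid cylinder: 6.5 m/s2 per rad of local floor slope, less a rolling resistance of about 0.014 rad. Clears the handle by 40 mm.
- stand: Low pale wooden serving stand, fixed to the table. Flat top 340 mm (its x) by 170 mm (y), 50 mm above the table. Origin: on the table under its centre; the tray belongs on top with its long side along the stand's x, either way round, so that the tray's origin is 50 mm above the stand's.
- teapot: Bystander: terracotta teapot with a straight side handle, about 120 mm across and 96 mm tall, on the table beyond the work. Leave alone.
- cup: Bystander: blue ceramic cup, 72 mm across, 75 mm tall. Leave alone.
- jar: Bystander: amber glass jar with wooden cap, 70 mm across, 100 mm tall. Leave alone.
- tray_middle (a point): Where the centre of the tin belongs: the tray's middle, 56 mm above the tray's origin at its x = y = 0. Two thin pale lines inlaid across the tray's floor at x = -37 and +37 mm mark this place; they are just as far apart as the tin is thick.
Not all that is in view belongs to the job. Leave any red or yellow look-alike of the tin alone.

How it is judged:
By the outcome, as a careful person would: the job done as asked, in the order asked, and still so for the second after the job is handed in, with the robot touching nothing.
It also fails if it takes over 67 s, if anything falls off the work surface, if the arm or the gripper's body presses on something with over 40 N, if the wrist force passes 120 N, or if a joint passes its speed limit or range.

ROBOT

A 6-joint arm with a two-finger parallel gripper is mounted at the origin on the work surface. World frame = base frame: x ahead of the robot, y to its left, z up, the work surface at z = 0. Lengths are in m, angles in rad, forces in N, time in s.
With the tool pointing down it reaches from about 0.375 to 0.9 m from the base axis. Payload 3.1 kg.
Tool frame: the origin (TCP) lies midway between the tips of the shut fingers; the grasp point (between the pads) lies 19 mm behind it; z points along the fingers, y is the line along which they close (so a half turn about z gives the same grasp; the last joint's range is limited). The gripper opens to 87 mm and grips with 3 to 60 N. Pads are 19 mm wide; open, the fingers measure 117 mm over their backs; the gripper's body (75 mm by 190 mm) begins 51 mm behind the grasp point.
Start: joints at [-1.333, 0.527, 1.433, -0, 1.181, -0.178], TCP at [0.252, -0.572, 0.223] pointing down, gripper open.
Joint ranges: [-3.08, 3.08], [-0.75, 2.2], [0.22, 2.44], [-1.43, 4.57], [0, 2.65], [-2.85, 2.85]. Speed limits (rad/s): [2.79, 2.79, 3.14, 3.14, 3.14, 3.14].

INTERFACE

Orientations are given as a unit quaternion [x, y, z, w].
In Python, from rig import robot gives the robot as it stands.
- The arm moves only by the shell command python3 -m jog 'ROWS' [FORCE]. ROWS is a JSON object of lists of equal length, an entry for each row: "dp": the shift along the tool's x, y, z in mm, a list of three; "delta_rot": the turn, a rotation vector about the tool's x, y, z in rad, a list of three; "gripper": the opening, from -1 (shut) to 1 (fully open). A call has 1 to 12 rows; each row is the pose to reach, as a shift and turn from the pose commanded when the call began, along the tool's axes at that moment; what a row does not reach only later rows make up. A row lasts 1/10 s, in which the tool goes at most 50 mm and 8.59 degrees, less where a joint would pass 70% of its speed; a pose out of reach is approached as far as the arm can. A call with a gripper value outside its range is refused whole. The fingers move at their own pace and stop on an object; FORCE is the grip in N (left out, the last holds). Time passes only in rows, so rows that repeat a pose let the fingers close. It gives the time, the measured TCP pose, the force, the opening and the grip force at its end, in the units of the state.
- robot.get_obs(): the state, without advancing time (a new reading comes with each control period).
- robot.camera(name): name is "side" or "top"; returns the picture (420x560x3 uint8, red, green, blue); there is no depth.
- robot.camera_model(name): a dict with "fx", "fy", "cx", "cy" (pixels), "xyz" and "orientation" of the camera in the world. Camera axes: x right, y down, z forward; pixel columns grow to the right and rows downward; lengths in m; the calibration is good to about 2 mm. A picture is of the moment at which its call begins. camera_model takes no time and is no camera call.
- robot.hand_in(): hands the job in; it is judged then, once.
Trained networks look in the newest picture that a camera, given by its name, has taken for a name from the list of things; names that differ only in an ending like _2 or _b are one class to them, and where a whole thing is asked for, a point or a joint stands for the part that bears it (a point fixed in the world has none). Each returns a list of dicts, best first, with "score" (0 to 1); they miss things now and then, are a little off and sometimes report something else, mostly with a low value. They report only what shows in the picture. A call takes as long as a camera call. They do not tell look-alikes from the thing itself.
- robot.search_frame(name, camera): "rect" ([left, top, right, bottom] in pixels, round what is visible of it).
The state is a dict: "time": time; "q": joint angles; "joint_velocities": joint speeds; "joint_torque": joint torques, N m; "position": TCP position; "tool_rot": TCP orientation; "ft_force": force on the tool from outside, world axes, zero at the start; "moment": the same for the moment, N m; "grip_width": finger opening in m; "grip_force": force on a finger pad.
Only numpy, scipy, OpenCV 4.12 (cv2) and the standard library are available. Lean on these libraries where they do the work, as an engineer would, in place of code of your own. Each camera call takes 0.05 s, during which the arm holds its last target. There are 200 camera calls.

## Working session

There is one attempt and no reset: what is moved stays moved. The work goes in short steps, Python scripts to look and compute and a shell command to move; the robot and the scene stay as the last step left them, time stands still between calls to the robot, and variables do not carry over. Pictures are saved under pics/ and viewed, at most 10 in all, crops included, and the job is handed in when it is done.

```bash
mkdir -p pics; ls; python3 - <<'E'
from rig import robot
import cv2,numpy as np
for c in ("top","side"):
    im=robot.camera(c); cv2.imwrite(f"pics/{c}0.png",im[:,:,::-1])
    print(c,robot.camera_model(c))
    for n in ("tray","tray_handle","tin","stand"):
        print(n,[(d["rect"],round(d["score"],2)) for d in robot.search_frame(n,c)])
o=robot.get_obs();print(o)
E
```

```text
pics
top {'fx': 507.8646393126496, 'fy': 507.8646393126496, 'cx': 270.7543685199215, 'cy': 207.9171586867017, 'xyz': array([0.45724417, 0.05826463, 1.54854464]), 'orientation': array([ 0.71189566, -0.70184878,  0.01432781, -0.02018841])}
tray [([323.1, 187.2, 463.7, 263.1], 0.69)]
tray_handle [([326.2, 187.1, 463.7, 262.8], 0.73)]
tin [([265.4, 251.2, 306.8, 289.7], 0.95), ([360.0, 279.5, 386.0, 310.0], 0.65), ([328.5, 215.8, 364.8, 258.2], 0.6)]
stand [([140.2, 151.9, 257.4, 235.1], 0.94)]
side {'fx': 518.0523656906316, 'fy': 518.0523656906316, 'cx': 277.07600309335385, 'cy': 210.6661301315352, 'xyz': array([0.21999494, 1.08193527, 1.02767236]), 'orientation': array([-0.13867496,  0.89713781, -0.41548447,  0.05732062])}
tray [([297.4, 129.5, 349.6, 210.9], 0.89)]
tray_handle [([299.5, 129.2, 350.8, 214.3], 0.76)]
tin [([301.3, 176.2, 340.2, 202.5], 0.87), ([368.3, 173.2, 384.4, 203.4], 0.64), ([321.5, 214.6, 364.0, 261.4], 0.55)]
stand [([189.5, 236.9, 269.8, 347.2], 0.65)]
{'time': 0.5, 'q': array([-1.33352434e+00,  5.27527953e-01,  1.43276387e+00, -2.40879119e-05,
        1.18141853e+00, -1.78505661e-01]), 'joint_velocities': array([-0.00044023, -0.00136388,  0.00015828,  0.00034371,  0.00047368,
       -0.00192948]), 'joint_torque': array([-2.81399971e-04, -4.39601183e+01, -1.76791495e+01,  6.32727169e-02,
        5.15068090e-02, -4.85046746e-05]), 'position': array([ 0.25244001, -0.57167863,  0.22251083]), 'tool_rot': array([ 9.78467885e-01,  2.06399114e-01, -1.28663368e-05, -5.84991003e-05]), 'ft_force': array([0.45391276, 0.33870622, 0.46143755]), 'moment': array([ 0.00053148, -0.00020229,  0.01807477]), 'grip_force': 0.0, 'grip_width': 0.0870462708169157}
```

```bash
python3 -c "
import cv2,numpy as np
a=cv2.imread('pics/top0.png');b=cv2.imread('pics/side0.png')
print(a.shape)"
```

```text
(420, 560, 3)
```

View pics/top0.png

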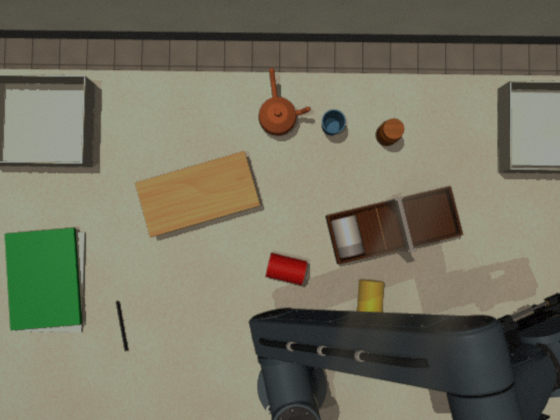

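View pics/side0.png

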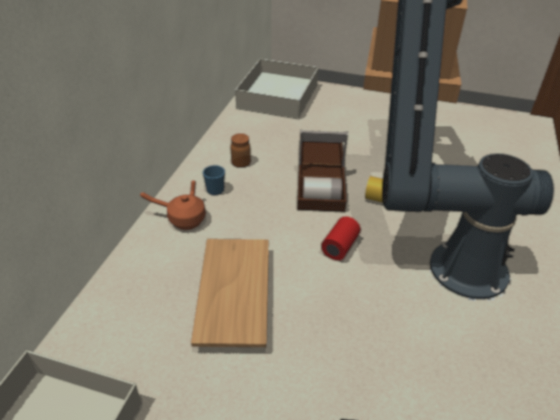

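Top view: the white cylinder at (347,236) lies inside the tray (326–462, 187–264) at its left end. The red (287,269) and yellow (370,295) cylinders lie on the table. The white one fits, being plain metal and inside the tray. The stand is at (198,194). I'll confirm with a crop and fit the poses.

```bash
cat > h.py <<'E'
import cv2,numpy as np
from scipy.spatial.transform import Rotation as R
from scipy.optimize import minimize
from rig import robot
def proj(P,m):
    c=R.from_quat(m["orientation"]).inv().apply(np.atleast_2d(P)-m["xyz"])
    return np.c_[m["fx"]*c[:,0]/c[:,2]+m["cx"],m["fy"]*c[:,1]/c[:,2]+m["cy"]]
def box(lx,ly,z0,z1): return np.array([[x,y,z] for x in(-lx/2,lx/2) for y in(-ly/2,ly/2) for z in(z0,z1)])
TRAY=[box(.38,.15,0,.045)]
STAND=[box(.34,.17,0,.05)]
def sil(parts,p,m,z=0,s=8):
    im=np.zeros((420,560),np.uint8)
    for b in parts:
        P=R.from_euler("z",p[2]).apply(b)+[p[0],p[1],z]
        h=cv2.convexHull(proj(P,m).astype(np.float32))
        cv2.fillConvexPoly(im,np.round(h*16).astype(np.int32),255,cv2.LINE_AA,4)
    return im/255.
def fit(parts,masks,p0):
    f=lambda p:sum(np.abs(sil(parts,p,m)-k)[w>0].sum() for m,k,w in masks)
    best=None
    for d in(.02,.008,.003):
        r=minimize(f,p0,method="Nelder-Mead",options=dict(initial_simplex=[p0]+[np.array(p0)+np.eye(3)[i]*d*(3 if i==2 else 1) for i in range(3)],xatol=1e-5,fatol=.1)); p0=r.x
    return r.x,r.fun
def back(uv,z,m):
    d=R.from_quat(m["orientation"]).apply([(uv[0]-m["cx"])/m["fx"],(uv[1]-m["cy"])/m["fy"],1])
    return m["xyz"]+d*(z-m["xyz"][2])/d[2]
E
python3 - <<'E'
from h import *
out=[]
T=[];S=[]
for c,rt,rs in(("top",(315,178,475,272),(125,140,272,248)),("side",(290,122,358,216),(182,228,280,355))):
    im=cv2.imread(f"pics/{c}0.png");m=robot.camera_model(c)
    hsv=cv2.cvtColor(im,cv2.COLOR_BGR2HSV)
    def clip(k,r):
        w=np.zeros((420,560),np.uint8);w[r[1]:r[3],r[0]:r[2]]=1
        return w
    w=clip(None,rt); k=((hsv[...,2]<110)&(hsv[...,1]>90)).astype(np.uint8)*w
    k=cv2.morphologyEx(k,cv2.MORPH_OPEN,np.ones((3,3)))
    cs=cv2.findContours(k,cv2.RETR_EXTERNAL,cv2.CHAIN_APPROX_NONE)[0]
    hull=cv2.convexHull(max(cs,key=cv2.contourArea));kk=np.zeros_like(k);cv2.fillConvexPoly(kk,hull,1);T.append((m,kk*1.,w))
    w=clip(None,rs); k2=((hsv[...,1]>75)&(hsv[...,2]>90)).astype(np.uint8)*w
    k2=((hsv[...,1]>75)).astype(np.uint8)*w
    k2=cv2.morphologyEx(k2,cv2.MORPH_OPEN,np.ones((5,5)))
    cs=cv2.findContours(k2,cv2.RETR_EXTERNAL,cv2.CHAIN_APPROX_NONE)[0]
    kk2=np.zeros_like(k2);cv2.fillConvexPoly(kk2,cv2.convexHull(max(cs,key=cv2.contourArea)),1);S.append((m,kk2*1.,w))
    out.append((im,m,kk,kk2,rt,rs))
m=robot.camera_model("top")
t0=back((395,226),.03,m);s0=back((198,194),.05,m);print(t0,s0)
a0=back((347,236),.05,m);yaw=np.arctan2(*(a0-t0)[[1,0]])
e=back((140,200),.05,m)-back((255,170),.05,m)
sy=np.arctan2(e[1],e[0]);print(yaw,sy)
for nm,P,M,p0 in(("tray",TRAY,T,[*t0[:2],yaw]),("stand",STAND,S,[*s0[:2],sy])):
    for sub in(M,M[:1],M[1:]):
        p,f=fit(P,sub,p0);print(nm,p.round(4),round(f),[int(x[1].sum()) for x in sub])
        if sub is M: 
            for (im,mm,*_) in out:
                cv2.polylines(im,[np.round(cv2.convexHull(proj(R.from_euler("z",p[2]).apply(P[0])+[p[0],p[1],0],mm).astype(np.float32))).astype(int)],1,(0,255,0),1)
                if nm=="tray":
                    for q in([0,-.069,.167],[0,.069,.167],[.145,0,.053]): 
                        u=proj(R.from_euler("z",p[2]).apply(q)+[p[0],p[1],0],mm)[0];cv2.circle(im,tuple(np.round(u).astype(int)),1,(255,0,255),-1)
a=cv2.resize(out[0][0][140:280,125:475],None,fx=2.2,fy=2.2,interpolation=3);b=cv2.resize(out[1][0][120:355,180:360],None,fx=1.2,fy=1.2)
c=np.zeros((600,800,3),np.uint8);c[:a.shape[0],:a.shape[1]]=a;c[310:310+b.shape[0],:b.shape[1]]=b
d=cv2.resize(out[1][0][122:218,285:395],None,fx=2.9,fy=2.9,interpolation=3);c[310:310+d.shape[0],300:300+d.shape[1]]=d
cv2.imwrite("pics/fit.png",c)
E
```

```text
[ 0.48254621 -0.29995565  0.03      ] [0.56861223 0.28726864 0.05      ]
1.785563692680247 1.8406812058095714
tray [ 0.4851 -0.2983  1.8024] 4138 [3517, 3058]
tray [ 0.4847 -0.2852  1.827 ] 3346 [3517]
tray [ 0.4862 -0.308   1.81  ] 733 [3058]
stand [0.569  0.2902 1.8692] 1035 [6822, 7554]
stand [0.5709 0.2901 1.8685] 149 [6822]
stand [0.5664 0.2925 1.8746] 744 [7554]
```

View pics/fit.png

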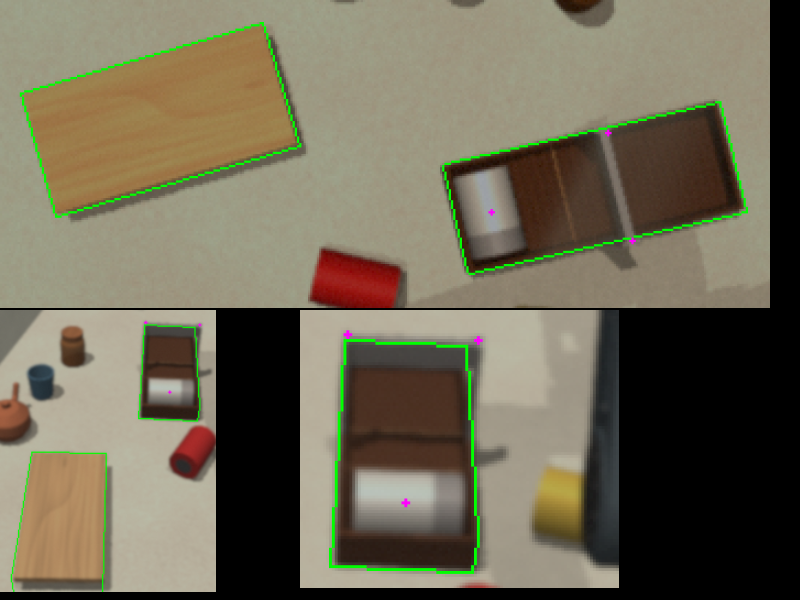

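The overlay fits: the white tin sits at the tray's +x end, which points towards the stand. I'll refine with rim edges and compute the approach.

```bash
cat >> h.py <<'E'
def refine(p0,lx,ly,z,cams,imgs,base=0,rot=None):
    G=[]
    for im in imgs:
        g=cv2.GaussianBlur(cv2.cvtColor(im,cv2.COLOR_BGR2Lab).astype(np.float32),(0,0),1.0)
        G.append(np.sqrt((cv2.Sobel(g,5,1,0)**2+cv2.Sobel(g,5,0,1)**2).sum(2)))
    t=np.linspace(-.48,.48,80)[:,None]
    E=np.vstack([np.c_[t*lx,0*t+s*ly/2,0*t+z] for s in(-1,1)]+[np.c_[0*t+s*lx/2,t*ly,0*t+z] for s in(-1,1)])
    def f(p):
        P=R.from_euler("z",p[2]).apply(E)+[p[0],p[1],base]
        s=0
        for m,g in zip(cams,G):
            u=proj(P,m).astype(np.float32); s-=np.minimum(cv2.remap(g,u[None,:,0],u[None,:,1],1),150).mean()
        return s
    best=min((minimize(f,np.array(p0)+[a,b,c],method="Nelder-Mead",options=dict(xatol=1e-5)) for a in(-.006,0,.006) for b in(-.006,0,.006) for c in(-.02,.02)),key=lambda r:r.fun)
    return best.x,best.fun
def move(pos,yaw_y):
    "dp (mm), delta_rot to put TCP at pos, pointing down, tool y along yaw_y"
    o=robot.get_obs();Rt=R.from_quat(o["tool_rot"])
    y=np.array([np.cos(yaw_y),np.sin(yaw_y),0]);z=np.array([0,0,-1.]);x=np.cross(y,z)
    N=R.from_matrix(np.c_[x,y,z])
    return (Rt.inv().apply(np.array(pos)-o["position"])*1000).round(1),(Rt.inv()*N).as_rotvec().round(4)
E
python3 - <<'E'
from h import *
ims=[cv2.imread(f"pics/{c}0.png") for c in("top","side")];ms=[robot.camera_model(c) for c in("top","side")]
for nm,p,l,w,z in(("tray",[.485,-.298,1.80],.38,.15,.045),("stand",[.569,.29,1.869],.34,.17,.05)):
    for s in(slice(0,1),slice(1,2),slice(0,2)):
        q,f=refine(p,l,w,z,ms[s],ims[s]);print(nm,q.round(4),round(f,1))
    if nm=="tray": 
        print(move([q[0],q[1],.24],q[2]-np.pi))
E
```

```text
tray [ 0.482  -0.2942  1.8269] -141.1
tray [ 0.4831 -0.3046  1.7847] -131.3
tray [ 0.4825 -0.2957  1.8248] -268.2
(array([ 321.9, -159.5,  -17.5]), array([-1.000e-04,  0.000e+00,  1.618e-01]))
stand [0.5706 0.292  1.8679] -93.0
stand [0.5683 0.2896 1.8665] -91.3
stand [0.5695 0.291  1.8657] -177.4
```

```bash
python3 -m jog '{"dp":[[10,-5,-10],[45,-20,-18],[85,-42,-18],[125,-62,-18],[165,-82,-18],[205,-102,-18],[245,-121,-18],[280,-139,-18],[305,-151,-18],[318,-158,-18],[322,-159.5,-18],[322,-159.5,-18]],"delta_rot":[[0,0,0.02],[0,0,0.04],[0,0,0.06],[0,0,0.08],[0,0,0.1],[0,0,0.12],[0,0,0.14],[0,0,0.15],[0,0,0.16],[0,0,0.16],[0,0,0.16],[0,0,0.16]],"gripper":[1,1,1,1,1,1,1,1,1,1,1,1]}'
python3 - <<'E'
from h import *
o=robot.get_obs();print(o["q"].round(3),o["ft_force"],o["moment"])
ims=[]
for c in("top","side"):
    im=robot.camera(c)[:,:,::-1].copy();cv2.imwrite(f"pics/{c}1.png",im);ims.append(im)
b=np.hstack([cv2.resize(ims[0][160:300,300:490],None,fx=2,fy=2,interpolation=3),cv2.resize(ims[1][90:230,260:400],None,fx=2,fy=2,interpolation=3)])
cv2.imwrite("pics/near.png",b)
print(move([.4825,-.2957,.131],1.8248-np.pi))
E
```

```text
time: 1.7
position: [0.4826, -0.2961, 0.2405]
tool_rot: [0.992, 0.128, -0.0, 0.0]
ft_force: [-0.7, 0.1, 0.5]
grip_width: 0.0871
grip_force: 0.0
[-7.470e-01  4.270e-01  1.562e+00 -1.000e-03  1.152e+00  5.670e-01] [-0.69734909  0.0996818   0.49962287] [-0.02739216  0.04286955  0.02856927]
(array([  0.8,  -1.1, 109.5]), array([0.0004, 0.0005, 0.0007]))
```

View pics/near.png

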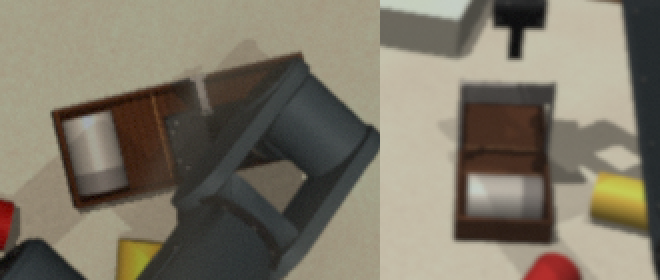

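Side crop: the gripper (515,30) stands above the handle (507,90). I'll check whether the lean is just perspective while descending partway.

```bash
python3 - <<'E'
from h import *
m=robot.camera_model("side")
for z in(.15,.24,.29):print(proj([.4825,-.2957,z],m), "crop",(proj([.4825,-.2957,z],m)-[260,90])*2)
for y in(-.075,.075):
  for z in(.133,.167):
    P=R.from_euler("z",1.8248).apply([0,y,z])+[.4825,-.2957,0];print(y,z,(proj(P,m)-[260,90])*2)
E
python3 -m jog '{"dp":[[1,-1,20],[1,-1,45],[1,-1,70],[1,-1,90],[1,-1,104],[1,-1,109],[1,-1,109]],"delta_rot":[[0,0,0],[0,0,0],[0,0,0],[0,0,0],[0,0,0],[0,0,0],[0,0,0]],"gripper":[1,1,1,1,1,1,1]}'
```

```text
[[323.71250469 136.48726794]] crop [[127.42500939  92.97453588]]
[[325.80927939 111.16678481]] crop [[131.61855878  42.33356962]]
[[327.04277186  96.27122858]] crop [[134.08554373  12.54245716]]
-0.075 0.133 [[ 79.34754163 100.42796095]]
-0.075 0.167 [[80.2304357  81.98070366]]
0.075 0.133 [[174.10524838 103.84855541]]
0.075 0.167 [[176.28093923  85.40042624]]
time: 2.5
position: [0.4825, -0.2953, 0.1309]
tool_rot: [0.992, 0.127, -0.001, -0.001]
ft_force: [0.5, -0.1, 1.2]
grip_width: 0.087
grip_force: 0.0
```

```bash
python3 -m jog '{"dp":[[0,0,0],[0,0,0],[0,0,0],[0,0,0],[0,0,0],[0,0,0],[0,0,0],[0,0,0],[0,0,0],[0,0,0],[0,0,0],[0,0,0]],"delta_rot":[[0,0,0],[0,0,0],[0,0,0],[0,0,0],[0,0,0],[0,0,0],[0,0,0],[0,0,0],[0,0,0],[0,0,0],[0,0,0],[0,0,0]],"gripper":[0.6,0.3,0,-0.2,-0.35,-0.45,-0.5,-0.55,-0.6,-0.65,-0.7,-0.75]}' 10
python3 -m jog '{"dp":[[0,0,0],[0,0,0],[0,0,0],[0,0,0]],"delta_rot":[[0,0,0],[0,0,0],[0,0,0],[0,0,0]],"gripper":[-0.8,-1,-1,-1]}' 60
python3 - <<'E'
from rig import robot
o=robot.get_obs();print(o["position"],o["ft_force"],o["moment"])
E
```

```text
time: 3.7
position: [0.4839, -0.2957, 0.1316]
tool_rot: [0.992, 0.128, 0.001, 0.001]
ft_force: [0.3, -2.6, -3.1]
grip_width: 0.0127
grip_force: 1.5
time: 4.1
position: [0.4836, -0.2947, 0.1316]
tool_rot: [0.992, 0.127, 0.0, 0.0]
ft_force: [1.8, -2.8, -2.6]
grip_width: 0.0115
grip_force: 60.0
[ 0.4835681  -0.29469685  0.13158665] [ 1.84904077 -2.79483643 -2.63821025] [-0.4805715  -0.28176402 -0.04599138]
```

```bash
python3 -m jog '{"dp":[[0,0,-1],[0,0,-3],[0,0,-7],[0,0,-12],[0,0,-17],[0,0,-22],[0,0,-26],[0,0,-28],[0,0,-29],[0,0,-30],[0,0,-30],[0,0,-30]],"delta_rot":[[0,0,0],[0,0,0],[0,0,0],[0,0,0],[0,0,0],[0,0,0],[0,0,0],[0,0,0],[0,0,0],[0,0,0],[0,0,0],[0,0,0]],"gripper":[-1,-1,-1,-1,-1,-1,-1,-1,-1,-1,-1,-1]}'
python3 - <<'E'
from h import *
o=robot.get_obs();print(o["position"],o["tool_rot"],o["ft_force"],o["moment"],R.from_quat(o["tool_rot"]).inv().apply(o["moment"]))
ims=[]
for c in("top","side"):
    im=robot.camera(c)[:,:,::-1].copy();cv2.imwrite(f"pics/{c}2.png",im);ims.append(im)
b=np.hstack([cv2.resize(ims[0][160:300,300:490],None,fx=2,fy=2,interpolation=3),cv2.resize(ims[1][90:230,260:400],None,fx=2,fy=2,interpolation=3)])
cv2.imwrite("pics/lift.png",b)
p=o["position"]
print(move([.5695,.291,.40],1.866-np.pi))
E
```

```text
time: 5.3
position: [0.4832, -0.2945, 0.1614]
tool_rot: [0.992, 0.128, -0.0, -0.0]
ft_force: [-0.2, 0.5, -6.6]
grip_width: 0.0116
grip_force: 60.1
[ 0.48321913 -0.29445327  0.16135585] [ 9.91836441e-01  1.27516394e-01 -1.29851993e-04 -1.61653937e-04] [-0.19908149  0.48405681 -6.60623167] [-0.40058425 -0.16485444 -0.0233325 ] [-0.42925191  0.05817339  0.02340479]
(array([ 231.5, -544.7, -238.5]), array([-0.0004,  0.0002, -0.0394]))
```

View pics/lift.png

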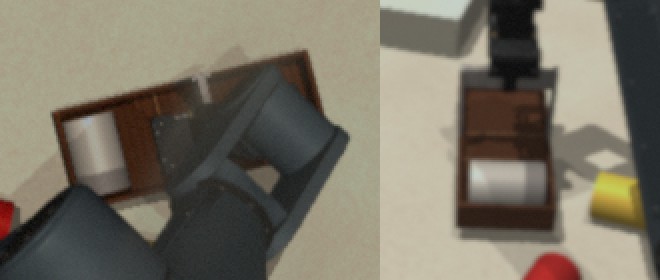

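The tray hangs level and the tin is still at the rim. Next I lift it clear and carry it slowly over the stand.

```bash
python3 -m jog '{"dp":[[0,0,-1],[0,0,-5],[0,0,-15],[0,0,-31],[0,0,-52],[0,0,-75],[0,0,-98],[0,0,-118],[0,0,-135],[0,0,-145],[0,0,-149],[0,0,-150]],"delta_rot":[[0,0,0],[0,0,0],[0,0,0],[0,0,0],[0,0,0],[0,0,0],[0,0,0],[0,0,0],[0,0,0],[0,0,0],[0,0,0],[0,0,0]],"gripper":[-1,-1,-1,-1,-1,-1,-1,-1,-1,-1,-1,-1]}'
python3 -m jog '{"dp":[[0.4,-1,0],[1.6,-3.7,0],[3.5,-8.3,0],[6.3,-14.7,0],[9.8,-23,0],[14,-33,0],[19.2,-45,0],[25,-59,0],[31.7,-74.5,0],[39,-92,0],[47,-110,0],[55,-129,0]],"delta_rot":[[0,0,0],[0,0,0],[0,0,0],[0,0,0],[0,0,0],[0,0,0],[0,0,0],[0,0,0],[0,0,0],[0,0,0],[0,0,0],[0,0,0]],"gripper":[-1,-1,-1,-1,-1,-1,-1,-1,-1,-1,-1,-1]}'
python3 -m jog '{"dp":[[7.8,-18.4,0],[15.6,-36.8,0],[23.4,-55.2,0],[31.2,-73.6,0],[39,-92,0],[46.8,-110.4,0],[54.6,-128.8,0],[62.4,-147.2,0],[70.2,-165.6,0],[78,-184,0],[85.8,-202.4,0],[93.6,-220.8,0]],"delta_rot":[[0,0,0],[0,0,0],[0,0,0],[0,0,0],[0,0,0],[0,0,0],[0,0,0],[0,0,0],[0,0,0],[0,0,0],[0,0,0],[0,0,0]],"gripper":[-1,-1,-1,-1,-1,-1,-1,-1,-1,-1,-1,-1]}'
python3 -m jog '{"dp":[[7.8,-18.4,0],[15.6,-36.8,0],[23.4,-55.2,0],[31.2,-73.6,0],[39,-92,0],[46.5,-109.5,0],[53,-125,0],[59,-139,0],[64,-151,0],[68.5,-161,0],[72,-169.5,0],[74.5,-176,0]],"delta_rot":[[0,0,-0.002],[0,0,-0.005],[0,0,-0.009],[0,0,-0.013],[0,0,-0.017],[0,0,-0.021],[0,0,-0.025],[0,0,-0.029],[0,0,-0.033],[0,0,-0.036],[0,0,-0.038],[0,0,-0.039]],"gripper":[-1,-1,-1,-1,-1,-1,-1,-1,-1,-1,-1,-1]}'
python3 - <<'E'
from h import *
print(move([.5695,.291,.311],1.866-np.pi))
E
```

```text
time: 6.6
position: [0.4831, -0.2943, 0.3118]
tool_rot: [0.992, 0.128, -0.0, -0.0]
ft_force: [-0.5, -0.5, -8.1]
grip_width: 0.0114
grip_force: 60.1
time: 7.8
position: [0.5039, -0.1539, 0.3116]
tool_rot: [0.992, 0.128, 0.0, -0.0]
ft_force: [-0.3, 0.3, -8.0]
grip_width: 0.0113
grip_force: 60.1
time: 9.0
position: [0.5377, 0.0834, 0.3115]
tool_rot: [0.992, 0.128, -0.001, -0.0]
ft_force: [0.2, -0.2, -6.6]
grip_width: 0.0117
grip_force: 60.1
time: 10.2
position: [0.5662, 0.2712, 0.3115]
tool_rot: [0.989, 0.147, -0.0, 0.0]
ft_force: [-0.3, -1.1, -7.0]
grip_width: 0.0121
grip_force: 60.1
(array([  8.9, -18. ,   0.4]), array([ 0.    ,  0.0003, -0.0004]))
```

```bash
python3 -m jog '{"dp":[[2.5,-5.5,0],[4.7,-10,0],[6.5,-13.5,0],[7.8,-16,0],[8.6,-17.5,0],[8.9,-18,0],[8.9,-18,0],[8.9,-18,0]],"delta_rot":[[0,0,0],[0,0,0],[0,0,0],[0,0,0],[0,0,0],[0,0,0],[0,0,0],[0,0,0]],"gripper":[-1,-1,-1,-1,-1,-1,-1,-1]}'
cat >> h.py <<'E'
TR=R.from_matrix(np.array([[0,1,0],[-1,0,0],[0,0,1.]])) # unused
def traypose(o):
    "tray rotation and origin: tray x=-tool y, tray z=-tool z; origin 131 mm beyond TCP"
    M=R.from_quat(o["tool_rot"]).as_matrix();X,Z=-M[:,1],-M[:,2]
    A=R.from_matrix(np.c_[X,np.cross(Z,X),Z]);return A,o["position"]-A.apply([0,0,.131])
a=np.linspace(0,2*np.pi,40)
CYL=np.array([[.037*np.cos(t),y,.037*np.sin(t)] for y in(-.055,.055) for t in a])
def tinhull(x,A,p,m,yo=0):
    zc=.019-x*x/3.2+.037
    return cv2.convexHull(proj(A.apply(CYL+[x,yo,zc])+p,m).astype(np.float32))
def look(n,view=False):
    o=robot.get_obs();A,p=traypose(o);m=robot.camera_model("side")
    im=robot.camera("side")[:,:,::-1].copy();cv2.imwrite(f"pics/s{n}.png",im)
    hsv=cv2.cvtColor(im,cv2.COLOR_BGR2HSV)
    # region: interior of tray as seen
    reg=np.zeros((420,560),np.uint8)
    I=A.apply([[x,y,z] for x in(-.19,.19) for y in(-.062,.062) for z in(.045,.06)])+p
    cv2.fillConvexPoly(reg,cv2.convexHull(np.round(proj(I,m)).astype(np.int32)),1)
    k=((hsv[...,1]<75)&(hsv[...,2]>75)).astype(np.uint8)*reg
    k=cv2.morphologyEx(k,cv2.MORPH_OPEN,np.ones((3,3)))
    n_,lab,st,_=cv2.connectedComponentsWithStats(k)
    i=1+np.argmax(st[1:,4]);k=(lab==i)
    sc=[]
    xs=np.arange(-.15,.151,.001)
    for x in xs:
        s=np.zeros((420,560),np.uint8);cv2.fillConvexPoly(s,np.round(tinhull(x,A,p,m)*16).astype(np.int32),255,cv2.LINE_AA,4)
        sc.append(np.abs(s/255.-k)[reg>0].sum())
    x=xs[np.argmin(sc)]
    mt=R.from_quat(o["tool_rot"]).inv().apply(o["moment"])
    print("t",round(o["time"],2),"tin x mm",round(1000*x,1),"res",round(min(sc)),int(k.sum()),"rows",np.where(k.any(1))[0][[0,-1]],"tilt(+x up)",round(np.arcsin(A.as_matrix()[2,0]),4),"pos",p.round(4),"mt",mt.round(3),"fz",round(o["ft_force"][2],2))
    v=im.copy()
    for P in box(.38,.15,0,.045)[[1,3,5,7]]: cv2.circle(v,tuple(np.round(proj(A.apply(P)+p,m)[0]).astype(int)),1,(0,255,0),-1)
    cv2.polylines(v,[np.round(tinhull(x,A,p,m)).astype(int)],1,(255,0,255),1)
    cv2.imwrite(f"pics/v{n}.png",v); return v
E
python3 - <<'E'
from h import *
v=look("a");im=robot.camera("top")[:,:,::-1].copy();cv2.imwrite("pics/topa.png",im)
a=cv2.resize(v[150:360,170:300],None,fx=2.8,fy=2.8,interpolation=3);b=cv2.resize(im[120:260,110:280],None,fx=2.5,fy=2.5,interpolation=3)
c=np.zeros((600,800,3),np.uint8);c[:a.shape[0],:a.shape[1]]=a;c[:b.shape[0],370:370+b.shape[1]]=b;cv2.imwrite("pics/va2.png",c)
E
```

```text
time: 11.0
position: [0.5694, 0.2902, 0.3115]
tool_rot: [0.989, 0.147, -0.0, 0.0]
ft_force: [0.3, -0.9, -7.4]
grip_width: 0.0113
grip_force: 60.1
t 11.0 tin x mm 142.0 res 246 1972 rows [262 296] tilt(+x up) -0.0002 pos [0.5694 0.2902 0.1805] mt [-0.43  -0.023 -0.027] fz -7.42
```

View pics/va2.png

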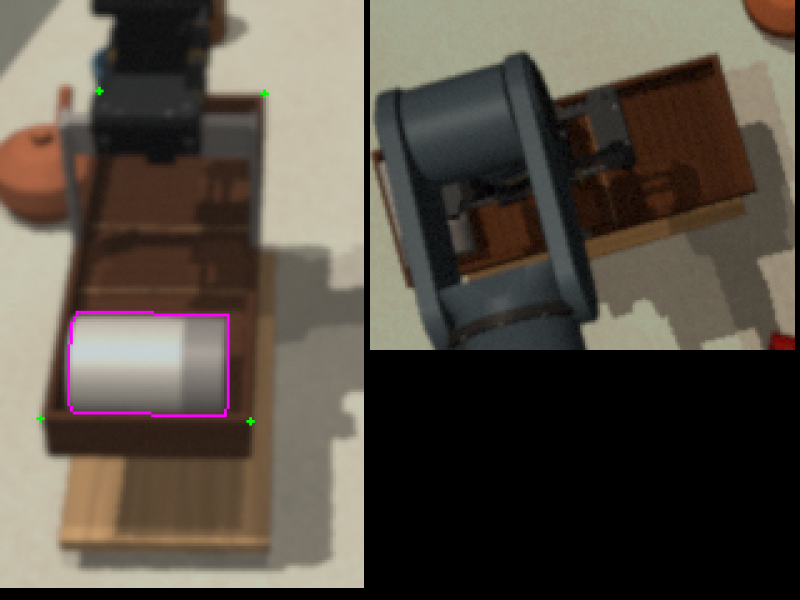

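The side view works well: the fitted tin outline matches, and both inlaid lines are visible. I'll pre-tilt below the breakaway angle and check the sign and sag.

```bash
python3 -m jog '{"dp":[[0,0,0],[0,0,0],[0,0,0],[0,0,0],[0,0,0],[0,0,0],[0,0,0],[0,0,0],[0,0,0],[0,0,0]],"delta_rot":[[0.003,0,0],[0.01,0,0],[0.02,0,0],[0.032,0,0],[0.045,0,0],[0.057,0,0],[0.067,0,0],[0.075,0,0],[0.08,0,0],[0.08,0,0]],"gripper":[-1,-1,-1,-1,-1,-1,-1,-1,-1,-1]}'
python3 -c "
from h import *
look('b');look('b2')"
```

```text
time: 12.1
position: [0.5695, 0.2903, 0.3115]
tool_rot: [0.988, 0.147, -0.006, -0.04]
ft_force: [-0.2, -0.0, -7.2]
grip_width: 0.0116
grip_force: 60.1
t 12.1 tin x mm 146.0 res 224 1980 rows [260 294] tilt(+x up) 0.08 pos [0.5665 0.3003 0.181 ] mt [-0.741  0.019  0.011] fz -7.16
t 12.15 tin x mm 146.0 res 222 1984 rows [260 294] tilt(+x up) 0.0799 pos [0.5664 0.3003 0.181 ] mt [-0.665 -0.021 -0.04 ] fz -7.68
```

```bash
cat > sim.py <<'E'
import numpy as np
def sim(x0,th0,rows,r=.014,b=0.,lag=.05,tail=1.0,v0=0.,full=False):
    "rows: tilt at end of each .1 s; linear between; tail holds the last"
    x,v,th,dt=x0,v0,th0,.002;T=np.r_[0,np.arange(1,len(rows)+1)*.1];K=np.r_[th0,rows];tr=[]
    for t in np.arange(0,T[-1]+tail,dt):
        c=np.interp(t,T,K);th+=(c-th)*dt/lag
        d=x/1.6-(th+b)
        if v==0 and abs(d)<=r: a=0
        else:
            s=np.sign(v) if v else np.sign(d)
            a=6.5*(d-s*r); 
        vn=v+a*dt
        if v!=0 and vn*v<0: vn=0
        v=vn;x+=v*dt
        if x>.145: x,v=.145,0
        tr.append((t,x,v))
    return np.array(tr)
def table(x0,th0,rows,rs=(.010,.014,.018),bs=(-.004,0,.004),dx=(0,)):
    for r in rs:
        print(r,[tuple(np.round([1000*s[-1,1],1000*np.abs(s[:,2]).max(),1000*s[-1,2]]).astype(int)) for b in bs for e in dx for s in [sim(x0+e,th0,rows,r,b)]])
E
python3 - <<'E'
from sim import *
for pk in(.12,.125,.13):
  for nh in(2,3,4,5):
    rows=[.095,.11,pk]+[pk]*nh+[.095,.07,.066]
    print(pk,nh);table(.145,.08,rows)
E
```

```text
0.12 2
0.01 [(np.int64(145), np.int64(45), np.int64(0)), (np.int64(135), np.int64(43), np.int64(25)), (np.int64(107), np.int64(58), np.int64(0))]
0.014 [(np.int64(145), np.int64(30), np.int64(0)), (np.int64(145), np.int64(31), np.int64(0)), (np.int64(127), np.int64(43), np.int64(0))]
0.018 [(np.int64(145), np.int64(17), np.int64(0)), (np.int64(145), np.int64(20), np.int64(0)), (np.int64(135), np.int64(30), np.int64(0))]
0.12 3
0.01 [(np.int64(145), np.int64(56), np.int64(0)), (np.int64(106), np.int64(61), np.int64(0)), (np.int64(13), np.int64(183), np.int64(-183))]
0.014 [(np.int64(145), np.int64(39), np.int64(0)), (np.int64(126), np.int64(44), np.int64(0)), (np.int64(106), np.int64(61), np.int64(0))]
0.018 [(np.int64(145), np.int64(23), np.int64(0)), (np.int64(136), np.int64(29), np.int64(2)), (np.int64(126), np.int64(44), np.int64(0))]
0.12 4
0.01 [(np.int64(110), np.int64(60), np.int64(0)), (np.int64(17), np.int64(161), np.int64(-161)), (np.int64(-104), np.int64(418), np.int64(-418))]
0.014 [(np.int64(141), np.int64(40), np.int64(37)), (np.int64(110), np.int64(60), np.int64(0)), (
[... 3447 characters left out ...]
np.int64(-25), np.int64(237), np.int64(-237)), (np.int64(-140), np.int64(480), np.int64(-480))]
0.018 [(np.int64(116), np.int64(59), np.int64(0)), (np.int64(83), np.int64(79), np.int64(-6)), (np.int64(-25), np.int64(237), np.int64(-237))]
0.13 5
0.01 [(np.int64(-168), np.int64(525), np.int64(-525)), (np.int64(-310), np.int64(822), np.int64(-822)), (np.int64(-460), np.int64(1136), np.int64(-1136))]
0.014 [(np.int64(-34), np.int64(242), np.int64(-242)), (np.int64(-168), np.int64(525), np.int64(-525)), (np.int64(-310), np.int64(822), np.int64(-822))]
0.018 [(np.int64(89), np.int64(79), np.int64(0)), (np.int64(-34), np.int64(242), np.int64(-242)), (np.int64(-168), np.int64(525), np.int64(-525))]
```

```bash
sed -i 's/xs=np.arange(-.15,.151,.001)/xs=np.arange(-.15,.151,.0005)/' h.py; python3 - <<'E'
from sim import *
for nh in(2,3,4):
    rows=[.095,.11,.12]+[.12]*nh+[.10,.082,.078]
    print(nh);
    for r in(.010,.014,.018): print(r,[(np.round(1000*s[-1,1]),np.round(1000*np.abs(s[:,2]).max()),np.round(1000*s[-1,2])) for b in(-.004,0,.004) for s in [sim(.145,.08,rows,r,b)]])
E
```

```text
2
0.01 [(np.float64(132.0), np.float64(32.0), np.float64(0.0)), (np.float64(108.0), np.float64(46.0), np.float64(-12.0)), (np.float64(29.0), np.float64(184.0), np.float64(-184.0))]
0.014 [(np.float64(139.0), np.float64(20.0), np.float64(0.0)), (np.float64(132.0), np.float64(32.0), np.float64(0.0)), (np.float64(108.0), np.float64(46.0), np.float64(-12.0))]
0.018 [(np.float64(142.0), np.float64(11.0), np.float64(0.0)), (np.float64(139.0), np.float64(20.0), np.float64(0.0)), (np.float64(132.0), np.float64(32.0), np.float64(0.0))]
3
0.01 [(np.float64(117.0), np.float64(46.0), np.float64(0.0)), (np.float64(32.0), np.float64(166.0), np.float64(-166.0)), (np.float64(-66.0), np.float64(376.0), np.float64(-376.0))]
0.014 [(np.float64(133.0), np.float64(30.0), np.float64(0.0)), (np.float64(117.0), np.float64(46.0), np.float64(0.0)), (np.float64(32.0), np.float64(166.0), np.float64(-166.0))]
0.018 [(np.float64(140.0), np.float64(17.0), np.float64(0.0)), (np.float64(133.0), np.float64(30.0), np.float64(0.0)), (np.float64(117.0), np.float64(46.0), np.float64(0.0))]
4
0.01 [(np.float64(53.0), np.float64(112.0), np.float64(-112.0)), (np.float64(-62.0), np.float64(355.0), np.float64(-355.0)), (np.float64(-183.0), np.float64(612.0), np.float64(-612.0))]
0.014 [(np.float64(124.0), np.float64(41.0), np.float64(0.0)), (np.float64(53.0), np.float64(112.0), np.float64(-112.0)), (np.float64(-62.0), np.float64(355.0), np.float64(-355.0))]
0.018 [(np.float64(136.0), np.float64(23.0), np.float64(0.0)), (np.float64(124.0), np.float64(41.0), np.float64(0.0)), (np.float64(53.0), np.float64(112.0), np.float64(-112.0))]
```

Using the nh=2 pulse, which is the safest, and looking right after.

```bash
python3 -m jog '{"dp":[[0,0,0],[0,0,0],[0,0,0],[0,0,0],[0,0,0],[0,0,0],[0,0,0],[0,0,0]],"delta_rot":[[0.015,0,0],[0.03,0,0],[0.04,0,0],[0.04,0,0],[0.04,0,0],[0.02,0,0],[0.002,0,0],[-0.002,0,0]],"gripper":[-1,-1,-1,-1,-1,-1,-1,-1]}'
python3 -c "
from h import *
look('c');look('c2');look('c3')"
```

```text
time: 13.0
position: [0.5691, 0.2911, 0.3116]
tool_rot: [0.988, 0.147, -0.006, -0.038]
ft_force: [-0.7, 0.6, -7.5]
grip_width: 0.0119
grip_force: 60.1
t 13.0 tin x mm 135.5 res 186 2059 rows [258 294] tilt(+x up) 0.0776 pos [0.5662 0.3008 0.181 ] mt [-0.455 -0.024 -0.03 ] fz -7.53
t 13.05 tin x mm 135.5 res 187 2058 rows [258 294] tilt(+x up) 0.0778 pos [0.5661 0.3009 0.181 ] mt [-0.692 -0.022  0.029] fz -8.12
t 13.1 tin x mm 135.5 res 197 2050 rows [258 294] tilt(+x up) 0.078 pos [0.5662 0.3007 0.181 ] mt [-0.561 -0.054 -0.04 ] fz -6.56
```

```bash
cat >> sim.py <<'E'
def design(x0,th0,lo,hi,steps=(.02,.03,.04,.05),rr=(.0125,.0147,.0165),n=6,slope=.02):
    "pulse up to x0/1.6+step, then down; keep final x of all r between lo and hi, at rest"
    out=[]
    for st in steps:
        pk=round(x0/1.6+st,3)
        up=list(np.arange(th0+slope,pk,slope))+[pk]
        for nh in range(0,6):
            for thf in np.arange(-.03,x0/1.6,.004):
                for th_br in (thf,thf-.01,thf-.02):
                    rows=up+[pk]*nh+[(pk+th_br)/2,th_br,th_br,thf]
                    if len(rows)>12: continue
                    S=[sim(x0,th0,rows,r,tail=.8) for r in rr]
                    X=[s[-1,1] for s in S]
                    if all(s[-1,2]==0 for s in S) and lo<=min(X) and max(X)<=hi and all(abs(x/1.6-thf)<.012 for x in X):
                        out.append((max(X)-min(X),np.round(X,4),[round(float(q),3) for q in rows],round(max(np.abs(s[:,2]).max() for s in S),3)))
    out.sort(key=lambda o:o[0])
    for o in out[:n]:print(o)
E
sed -i 's/dt=x0,v0,th0,.002/dt=x0,v0,th0,.005/' sim.py
python3 - <<'E'
from sim import *
design(.1345,.078,.08,.115)
E
```

```text
(np.float64(0.011177408340597855), array([0.1029, 0.11  , 0.114 ]), [0.098, 0.118, 0.124, 0.124, 0.124, 0.083, 0.042, 0.042, 0.062], np.float64(0.07))
(np.float64(0.01417730177925125), array([0.0994, 0.1087, 0.1135]), [0.098, 0.118, 0.134, 0.134, 0.098, 0.062, 0.062, 0.062], np.float64(0.066))
(np.float64(0.015276204237923696), array([0.0979, 0.1084, 0.1131]), [0.098, 0.118, 0.124, 0.124, 0.124, 0.085, 0.046, 0.046, 0.066], np.float64(0.07))
(np.float64(0.01614377351961223), array([0.0881, 0.0987, 0.1043]), [0.098, 0.118, 0.134, 0.134, 0.134, 0.084, 0.034, 0.034, 0.054], np.float64(0.091))
(np.float64(0.018119308103921816), array([0.0933, 0.1058, 0.1114]), [0.098, 0.118, 0.124, 0.124, 0.124, 0.088, 0.052, 0.052, 0.062], np.float64(0.072))
(np.float64(0.020708080292941813), array([0.0885, 0.1027, 0.1092]), [0.098, 0.118, 0.124, 0.124, 0.124, 0.091, 0.058, 0.058, 0.058], np.float64(0.073))
```

```bash
python3 -m jog '{"dp":[[0,0,0],[0,0,0],[0,0,0],[0,0,0],[0,0,0],[0,0,0],[0,0,0],[0,0,0],[0,0,0]],"delta_rot":[[0.02,0,0],[0.04,0,0],[0.056,0,0],[0.056,0,0],[0.056,0,0],[0.006,0,0],[-0.044,0,0],[-0.044,0,0],[-0.024,0,0]],"gripper":[-1,-1,-1,-1,-1,-1,-1,-1,-1]}'
python3 -c "
from h import *
look('d');look('d2');look('d3')"
```

```text
time: 14.05
position: [0.5689, 0.2915, 0.3115]
tool_rot: [0.989, 0.148, -0.004, -0.028]
ft_force: [-0.4, 0.8, -6.6]
grip_width: 0.0116
grip_force: 60.0
t 14.05 tin x mm 121.5 res 208 1974 rows [253 289] tilt(+x up) 0.0564 pos [0.5668 0.2985 0.1808] mt [-0.173 -0.043 -0.038] fz -6.64
t 14.1 tin x mm 122.5 res 196 1996 rows [254 289] tilt(+x up) 0.0573 pos [0.5671 0.2978 0.1807] mt [-0.506  0.057  0.052] fz -6.66
t 14.15 tin x mm 126.0 res 204 1998 rows [254 290] tilt(+x up) 0.055 pos [0.5675 0.2967 0.1807] mt [-0.728  0.008  0.066] fz -7.82
```

```bash
python3 -m jog '{"dp":[[0,0,0],[0,0,0],[0,0,0],[0,0,0]],"delta_rot":[[0.025,0,0],[0.04,0,0],[0.036,0,0],[0.028,0,0]],"gripper":[-1,-1,-1,-1]}'
python3 -c "
from h import *
look('e');look('e2');look('e3')"
```

```text
time: 14.6
position: [0.5696, 0.2899, 0.3116]
tool_rot: [0.988, 0.146, -0.006, -0.04]
ft_force: [-0.7, 0.2, -6.9]
grip_width: 0.0114
grip_force: 60.1
t 14.6 tin x mm 145.5 res 252 1991 rows [260 294] tilt(+x up) 0.0815 pos [0.5665 0.3001 0.181 ] mt [-0.768  0.002  0.087] fz -6.86
t 14.65 tin x mm 145.5 res 224 1990 rows [260 294] tilt(+x up) 0.081 pos [0.5664 0.3004 0.181 ] mt [-0.637 -0.014  0.003] fz -6.78
t 14.7 tin x mm 145.5 res 223 1990 rows [260 294] tilt(+x up) 0.0818 pos [0.5662 0.3008 0.181 ] mt [-0.531  0.027  0.016] fz -8.0
```

```bash
python3 - <<'E'
s=open('sim.py').read()
s=s.replace("tail=1.0,v0=0.,full=False","tail=1.0,v0=0.,h=0.,k=6.5").replace("dt/lag\n","dt/lag;w=(c-th)/lag;aa=(w-wl)/dt if t>0 else 0;wl=w;ia=-h*aa*2/3\n").replace("v,th,dt=x0","v,wl,th,dt=x0").replace("v0,th0,.005","v0,0.,th0,.005")
s=s.replace("d=x/1.6-(th+b)","d=x/1.6-(th+b)+ia/k").replace("6.5*(d","k*(d")
open('sim.py','w').write(s)
E
python3 - <<'E'
from sim import *
p1=[.095,.11,.12,.12,.12,.1,.082,.078];p2=[.098,.118,.134,.134,.134,.084,.034,.034,.054,.054,.079,.094,.09,.082]
for lag in(.03,.08,.12):
 for h in(0,.112):
  for r in(.012,.014,.016,.018):
    for b in(-.004,0,.004):
     a=sim(.145,.08,p1,r,b,lag,h=h);c=sim(.1345,.078,p2,r,b,lag,h=h)
     f=lambda t:round(1000*c[int(t/.005),1])
     if abs(a[-1,1]-.1345)<.004: print(lag,h,r,b,round(1000*a[-1,1],1),[f(t) for t in(.6,.9,.95,1.0,1.2,1.4)],"v at hit",round(1000*c[:,2].max()))
E
```

```text
0.03 0 0.012 -0.004 135.2 [118, 102, 102, 102, 102, 100] v at hit 0
0.03 0 0.014 -0.004 138.1 [119, 107, 107, 107, 107, 106] v at hit 3
0.03 0 0.014 0 131.2 [116, 97, 96, 95, 93, 88] v at hit 0
0.03 0 0.016 0 135.2 [118, 102, 102, 102, 102, 100] v at hit 0
0.03 0 0.018 0 138.1 [119, 107, 107, 107, 107, 106] v at hit 0
0.03 0 0.018 0.004 131.2 [116, 97, 96, 95, 93, 88] v at hit 0
0.03 0.112 0.012 0 136.9 [117, 101, 99, 99, 94, 89] v at hit 0
0.03 0.112 0.014 0.004 132.0 [115, 94, 91, 89, 79, 65] v at hit 0
0.03 0.112 0.016 0.004 136.9 [117, 101, 99, 99, 94, 89] v at hit 0
0.08 0 0.012 -0.004 137.3 [122, 106, 106, 105, 105, 105] v at hit 1
0.08 0 0.014 0 133.7 [121, 102, 101, 100, 99, 97] v at hit 0
0.08 0 0.016 0 137.3 [122, 106, 106, 105, 105, 105] v at hit 0
0.08 0 0.018 0.004 133.7 [121, 102, 101, 100, 99, 97] v at hit 0
0.08 0.112 0.014 0.004 135.2 [121, 104, 102, 100, 94, 86] v at hit 0
0.12 0 0.012 0 131.6 [123, 102, 100, 98, 94, 88] v at hit 0
0.12 0 0.014 0 136.2 [124, 106, 105, 104, 103, 102] v at hit 0
0.12 0 0.016 0.004 131.6 [123, 102, 100, 98, 94, 88] v at hit 0
0.12 0 0.018 0.004 136.2 [124, 106, 105, 104, 103, 102] v at hit 0
0.12 0.112 0.014 0.004 137.3 [124, 110, 108, 107, 103, 100] v at hit 0
```

```bash
python3 - <<'E'
from sim import *
p1=[.095,.11,.12,.12,.12,.1,.082,.078];p2=[.098,.118,.134,.134,.134,.084,.034,.034,.054,.054,.079,.094,.09,.082]
# note looks add .1 s at .054 after row 9, .05 more ->p2 has 1 extra row
o=[]
for lag in(.03,.08,.12):
 for h in(0,.112,-.112):
  for r in np.arange(.002,.021,.002):
   for b in np.arange(-.014,.011,.002):
     a=sim(.145,.08,p1,r,b,lag,h=h);c=sim(a[-1,1],.078,p2,r,b,lag,h=h)
     f=lambda t:1000*c[int(t/.005),1]
     e=[1000*a[160,1]-134.5,1000*a[180,1]-134.5,f(.9)-121,f(.95)-122,f(1)-124.5,f(1.45)-145]
     o.append((np.square(e).sum(),lag,h,r.round(4),b.round(4),round(1000*a[-1,1],1),[round(f(t)) for t in(.6,.9,.95,1.0,1.2,1.4)],round(1000*c[:,2].max())))
o.sort(key=lambda q:q[0])
for q in o[:8]:print(*q)
E
```

```text
1.0604511409163007 0.08 -0.112 0.006 -0.014 145.0 [134, 121, 122, 124, 137, 145] 78
1.290256193009129 0.08 -0.112 0.008 -0.012 145.0 [134, 121, 122, 124, 135, 145] 68
1.7809589696449137 0.08 -0.112 0.01 -0.01 145.0 [134, 121, 122, 123, 134, 143] 58
3.387767956324798 0.12 -0.112 0.004 -0.014 145.0 [136, 122, 122, 123, 134, 145] 74
3.7290065576001585 0.12 -0.112 0.006 -0.012 145.0 [136, 122, 122, 123, 133, 145] 63
5.496179186947698 0.12 -0.112 0.008 -0.01 145.0 [136, 122, 122, 123, 132, 141] 54
12.768204950058179 0.03 -0.112 0.012 -0.01 145.0 [130, 123, 124, 126, 138, 145] 64
14.676786329396402 0.03 -0.112 0.006 -0.014 145.0 [129, 119, 121, 123, 136, 145] 71
```

```bash
cat >> h.py <<'E'
def pitchfit(n,A,p,m=None):
    m=m or robot.camera_model("side");im=cv2.imread(f"pics/{n}.png")
    g=cv2.GaussianBlur(cv2.cvtColor(im,cv2.COLOR_BGR2Lab).astype(np.float32),(0,0),.8)
    G=np.sqrt((cv2.Sobel(g,5,1,0)**2+cv2.Sobel(g,5,0,1)**2).sum(2))
    t=np.linspace(-.48,.48,120)[:,None]
    E=[np.c_[0*t+sx,t*.15,0*t+z] for sx,z in((.19,.045),(.19,0.),(-.19,.045))]+[np.c_[t*.38,0*t+s*.075,0*t+.045] for s in(-1,1)]
    E=np.vstack(E)
    def f(q):
        B=A*R.from_euler("y",-q[0]);pp=p+A.apply([q[1]+.15*-0,q[2],0])+A.apply([0,0,.15])-B.apply([0,0,.15])
        u=proj(B.apply(E)+pp,m).astype(np.float32)
        return -np.minimum(cv2.remap(G,u[None,:,0],u[None,:,1],1),120).mean()
    r=min((minimize(f,[a,b,0],method="Nelder-Mead",options=dict(initial_simplex=[[a,b,0],[a+.01,b,0],[a,b+.003,0],[a,b,.003]])) for a in(-.02,-.01,0,.01) for b in(-.003,0,.003)),key=lambda r:r.fun)
    return r.x.round(4),round(r.fun,1)
E
python3 - <<'E'
from h import *
A0=R.from_matrix([[np.cos(1.866),-np.sin(1.866),0],[np.sin(1.866),np.cos(1.866),0],[0,0,1]])
for n,th,p in(("sa",-.0002,[.5694,.2902,.1805]),("sb",.08,[.5665,.3003,.181]),("sb2",.0799,[.5664,.3003,.181]),("sc",.0776,[.5662,.3008,.181]),("sc3",.078,[.5662,.3007,.181]),("sd3",.055,[.5675,.2967,.1807]),("se2",.081,[.5664,.3004,.181])):
    print(n,pitchfit(n,A0*R.from_euler("y",-th),np.array(p)))
E
```

```text
sa (array([-0.0199, -0.0005,  0.001 ]), np.float64(-89.7))
sb (array([-0.0194, -0.0014,  0.001 ]), np.float64(-91.4))
sb2 (array([-0.019 , -0.0013,  0.001 ]), np.float64(-91.2))
sc (array([-0.0194, -0.0002,  0.001 ]), np.float64(-89.1))
sc3 (array([-0.0199, -0.0002,  0.001 ]), np.float64(-89.2))
sd3 (array([-0.0061,  0.0015,  0.0009]), np.float64(-89.6))
se2 (array([-0.0206, -0.0015,  0.0009]), np.float64(-91.5))
```

```bash
python3 - <<'E'
from h import *
A=R.from_euler("z",1.8248)
print(pitchfit("side1",A,np.array([.4825,-.2957,0])));print(pitchfit("side0",A,np.array([.4825,-.2957,0])))
A=R.from_euler("z",1.8248)
print("lift",pitchfit("side2",A,np.array([.4832,-.2945,.0304])))
A0=R.from_euler("z",1.866)
for n,th,p in(("sc2",.0778,[.5661,.3009,.181]),("sd",.0564,[.5668,.2985,.1808]),("sd2",.0573,[.5671,.2978,.1807]),("se",.0815,[.5665,.3001,.181])):
    print(n,pitchfit(n,A0*R.from_euler("y",-th),np.array(p)))
s=open('h.py').read()
s=s.replace('    v=im.copy()\n','    q,_=pitchfit(f"s{n}",A,p);print("   sag",q)\n    v=im.copy()\n');open('h.py','w').write(s)
E
```

```text
(array([-0.0048, -0.0102, -0.0018]), np.float64(-112.4))
(array([ 0.0016, -0.0095, -0.0011]), np.float64(-112.9))
lift (array([ 0.0311,  0.0028, -0.0019]), np.float64(-104.0))
sc2 (array([-0.0239, -0.0003,  0.0009]), np.float64(-89.5))
sd (array([-0.0075,  0.001 ,  0.001 ]), np.float64(-90.0))
sd2 (array([-0.0095,  0.0011,  0.001 ]), np.float64(-90.0))
se (array([-0.0119, -0.0011,  0.001 ]), np.float64(-91.0))
```

```bash
cat > sim.py <<'E'
import numpy as np
def sim(x0,th0,rows,r=.010,c=.08,lag=.06,h=0.,v0=0.,tail=.8,T=None,k=6.5,b=0.):
    "rows: commanded tilt at end of each .1 s (or at times T); sag c*x"
    x,v,wl,th,dt=x0,v0,0.,th0,.005
    T=np.r_[0,np.arange(1,len(rows)+1)*.1] if T is None else np.r_[0,T];K=np.r_[th0,rows];tr=[]
    for t in np.arange(0,T[-1]+tail,dt):
        w=(np.interp(t,T,K)-th)/lag;th+=w*dt;aa=(w-wl)/dt;wl=w
        d=x*(1/1.6+c)-th-b-h*aa*2/3/k
        if v==0 and abs(d)<=r:a=0
        else:a=k*(d-(np.sign(v) if v else np.sign(d))*r)
        vn=v+a*dt
        if v*vn<0:vn=0.
        v=vn;x+=v*dt
        if x>.145:x,v=.145,0.
        tr.append((t,x,v))
    return np.array(tr)
E
python3 - <<'E'
from sim import *
R1=[.095,.11,.12,.12,.12,.1,.082,.078];R2=[.098,.118,.134,.134,.134,.084,.034,.034,.054];R3=[.079,.094,.09,.082]
T=[.1*i for i in range(1,9)]+[.95]+[.95+.1*i for i in range(1,10)]+[2.0]+[2.0+.1*i for i in range(1,5)]
rows=R1+[.078]+R2+[.054]+R3
o=[]
for lag in(.04,.07,.1,.14):
 for h in(-.112,-.05,0,.05,.112):
  for r in np.arange(.004,.021,.002):
   for c in np.arange(0,.161,.02):
    for b in(-.004,0,.004):
     a=sim(.145,.08,rows,r,c,lag,h,T=T,b=b,tail=.1)
     f=lambda t:1000*a[int(round(t/.005)),1]
     e=np.array([f(.8)-134.5,f(.85)-134.5,f(.9)-134.5,f(1.85)-121,f(1.9)-122,f(1.95)-125,f(2.4)-145])
     o.append((np.square(e).sum(),lag,h,r.round(4),c.round(4),b,[round(f(t)) for t in(.8,.85,.9,1.85,1.9,1.95,2.0,2.1,2.4)],round(1000*a[:,2].max())))
o.sort(key=lambda q:q[0])
for q in o[:10]:print(*q)
for H in (0,.05,.112):print(*[q for q in o if q[2]==H][0])
E
```

```text
2.542732059683992 0.04 -0.112 0.004 0.1 -0.004 [135, 135, 135, 121, 123, 126, 128, 137, 145] 108
4.869287380377059 0.07 -0.112 0.004 0.12 0 [135, 135, 135, 122, 123, 125, 128, 135, 145] 105
5.8240455005862115 0.04 -0.112 0.004 0.16 0.004 [135, 136, 136, 121, 123, 125, 128, 136, 145] 107
7.06448280494309 0.07 -0.112 0.008 0.12 0.004 [135, 135, 135, 122, 124, 126, 128, 135, 145] 88
7.597086132887705 0.04 -0.05 0.004 0.1 0 [135, 134, 134, 122, 124, 126, 129, 136, 145] 94
8.287152107845289 0.04 -0.112 0.01 0.06 -0.004 [135, 135, 135, 119, 121, 123, 125, 132, 145] 77
8.83985218372924 0.07 -0.112 0.004 0.08 -0.004 [134, 133, 133, 122, 123, 126, 128, 136, 145] 106
11.080506977426161 0.07 -0.112 0.006 0.1 0 [135, 134, 134, 123, 124, 126, 129, 136, 145] 99
12.61619194671413 0.04 -0.112 0.006 0.12 0 [136, 136, 137, 122, 124, 126, 129, 137, 145] 103
16.214314166821815 0.07 -0.112 0.006 0.14 0.004 [136, 136, 137, 122, 124, 126, 128, 135, 145] 99
38.46193716749379 0.1 0 0.004 0.08 0 [138, 138, 138, 122, 123, 123, 125, 129, 145] 70
83.97996062336156 0.07 0.05 0.004 0.1 0.004 [139, 138, 138, 121, 121, 122, 123, 126, 140] 59
144.8643001121231 0.04 0.112 0.008 0.06 0.004 [140, 140, 140, 124, 124, 125, 127, 129, 139] 34
```

```bash
cat > ctl.py <<'E'
import sys
from h import *
def look1(n):
    o=robot.get_obs();import io,contextlib
    with contextlib.redirect_stdout(io.StringIO()) as f: look(n)
    s=f.getvalue();return o["time"],float(s.split("tin x mm ")[1].split()[0])/1000,float(s.split("tilt(+x up) ")[1].split()[0]),s.split("sag")[1].strip()
n,thc=sys.argv[1],float(sys.argv[2]);vmax=float(sys.argv[3]) if len(sys.argv)>3 else .06;C=.72;r=.008
L=[look1(f"{n}{i}") for i in range(3)]
for l in L:print(l)
x=L[-1][1];v=np.polyfit([l[0] for l in L],[l[1] for l in L],1)[0];print("v",v.round(3))
x+=v*.05;th=L[-1][2];D=[];X=[]
for i in range(6):
    vd=-np.sign(x)*min(vmax,np.sqrt(2*.05*max(abs(x)-.003,0)))
    a=np.clip((vd-v)/.25,-.25,.25)
    s=np.sign(v) if abs(v)>.004 else np.sign(vd)
    xm=x+v*.1
    t=np.clip(C*xm-s*r*-1*-1 if False else C*xm-s*r-a/6.5,th-.03,th+.03)
    D.append(round(float(t-thc),3));tm=(t+th)/2
    aa=6.5*(C*x-s*r-tm);v+=aa*.1;x+=v*.1;th=t;X.append(round(1000*x))
print("deltas",D,"pred x",X)
E
python3 -m jog '{"dp":[[0,0,0],[0,0,0],[0,0,0],[0,0,0],[0,0,0]],"delta_rot":[[0.015,0,0],[0.028,0,0],[0.036,0,0],[0.04,0,0],[0.04,0,0]],"gripper":[-1,-1,-1,-1,-1]}' && python3 ctl.py f 0.122
```

```text
time: 15.25
position: [0.5695, 0.2902, 0.3116]
tool_rot: [0.987, 0.146, -0.009, -0.06]
ft_force: [-0.5, 0.3, -7.3]
grip_width: 0.0113
grip_force: 60.1
(15.25, 0.143, 0.1221, '[-0.0258 -0.0008  0.0012]')
(15.3, 0.1415, 0.1219, '[-0.026  -0.0009  0.0012]')
(15.35, 0.138, 0.122, '[-0.0281 -0.001   0.0012]')
v -0.05
deltas [-0.014, -0.022, -0.027, -0.032, -0.035, -0.039] pred x [130, 124, 118, 113, 107, 101]
```

```bash
python3 -m jog '{"dp":[[0,0,0],[0,0,0],[0,0,0]],"delta_rot":[[-0.01,0,0],[-0.02,0,0],[-0.025,0,0]],"gripper":[-1,-1,-1]}' && python3 ctl.py g 0.097
```

```text
time: 15.7
position: [0.5693, 0.2908, 0.3116]
tool_rot: [0.988, 0.147, -0.007, -0.048]
ft_force: [-0.4, 0.1, -6.7]
grip_width: 0.0115
grip_force: 60.1
(15.7, 0.119, 0.0967, '[-0.0278 -0.0001  0.0009]')
(15.75, 0.1165, 0.0967, '[-0.0276 -0.0001  0.0009]')
(15.8, 0.113, 0.0971, '[-0.0274 -0.0004  0.001 ]')
v -0.06
deltas [-0.014, -0.02, -0.023, -0.026, -0.029, -0.033] pred x [104, 98, 92, 86, 81, 75]
```

```bash
python3 -m jog '{"dp":[[0,0,0],[0,0,0],[0,0,0]],"delta_rot":[[-0.014,0,0],[-0.02,0,0],[-0.024,0,0]],"gripper":[-1,-1,-1]}' && python3 ctl.py i 0.073
```

```text
time: 16.15
position: [0.5693, 0.2906, 0.3116]
tool_rot: [0.988, 0.147, -0.005, -0.036]
ft_force: [-0.3, 0.0, -6.9]
grip_width: 0.0114
grip_force: 60.1
(16.15, 0.097, 0.0729, '[-0.0196 -0.0001  0.001 ]')
(16.2, 0.0935, 0.0728, '[-0.0202 -0.0002  0.001 ]')
(16.25, 0.0905, 0.0731, '[-0.0191 -0.0001  0.001 ]')
v -0.065
deltas [-0.01, -0.013, -0.015, -0.018, -0.022, -0.025] pred x [81, 75, 69, 63, 58, 52]
```

```bash
python3 -m jog '{"dp":[[0,0,0],[0,0,0],[0,0,0]],"delta_rot":[[-0.01,0,0],[-0.014,0,0],[-0.018,0,0]],"gripper":[-1,-1,-1]}' && python3 ctl.py j 0.055 0.05
```

```text
time: 16.6
position: [0.5694, 0.2905, 0.3116]
tool_rot: [0.989, 0.147, -0.004, -0.027]
ft_force: [-0.3, 0.6, -7.1]
grip_width: 0.0114
grip_force: 60.0
(16.6, 0.078, 0.0549, '[-0.0043  0.0006  0.0011]')
(16.65, 0.0795, 0.0547, '[-0.0045  0.0007  0.001 ]')
(16.7, 0.0765, 0.0551, '[-0.0046  0.0006  0.0011]')
v -0.015
deltas [0.028, 0.024, 0.013, 0.003, -0.003, -0.008] pred x [74, 71, 66, 62, 57, 52]
```

```bash
python3 -m jog '{"dp":[[0,0,0],[0,0,0],[0,0,0]],"delta_rot":[[0.018,0,0],[0.02,0,0],[0.01,0,0]],"gripper":[-1,-1,-1]}' && python3 ctl.py k 0.065 0.05
```

```text
time: 17.05
position: [0.5697, 0.2898, 0.3115]
tool_rot: [0.989, 0.146, -0.005, -0.032]
ft_force: [0.3, 0.2, -8.0]
grip_width: 0.0115
grip_force: 60.1
(17.05, 0.0735, 0.0645, '[-0.0191 -0.      0.001 ]')
(17.1, 0.071, 0.0641, '[-0.0191 -0.0002  0.001 ]')
(17.15, 0.0695, 0.0649, '[-0.0154 -0.0001  0.001 ]')
v -0.04
deltas [-0.005, -0.011, -0.016, -0.02, -0.023, -0.027] pred x [63, 59, 54, 49, 44, 40]
```

```bash
python3 -m jog '{"dp":[[0,0,0],[0,0,0],[0,0,0]],"delta_rot":[[-0.004,0,0],[-0.01,0,0],[-0.015,0,0]],"gripper":[-1,-1,-1]}' && python3 ctl.py l 0.05 0.05
```

```text
time: 17.5
position: [0.5694, 0.2905, 0.3116]
tool_rot: [0.989, 0.147, -0.004, -0.025]
ft_force: [0.0, -0.1, -7.3]
grip_width: 0.012
grip_force: 60.0
(17.5, 0.062, 0.0497, '[0.0014 0.0009 0.0011]')
(17.55, 0.062, 0.0495, '[0.0015 0.001  0.0009]')
(17.6, 0.062, 0.05, '[0.0007 0.001  0.001 ]')
v 0.0
deltas [0.03, 0.027, 0.014, 0.002, -0.006, -0.011] pred x [61, 59, 55, 50, 46, 41]
```

```bash
python3 -m jog '{"dp":[[0,0,0],[0,0,0],[0,0,0]],"delta_rot":[[0.018,0,0],[0.02,0,0],[0.014,0,0]],"gripper":[-1,-1,-1]}' && python3 ctl.py m 0.064 0.045
```

```text
time: 17.95
position: [0.5696, 0.2899, 0.3115]
tool_rot: [0.989, 0.146, -0.005, -0.031]
ft_force: [-0.2, -0.2, -7.3]
grip_width: 0.0117
grip_force: 60.0
(17.95, 0.053, 0.0637, '[-0.0157  0.      0.001 ]')
(18.0, 0.0525, 0.0634, '[-0.0166 -0.0002  0.001 ]')
(18.05, 0.049, 0.064, '[-0.0149 -0.0001  0.001 ]')
v -0.04
deltas [-0.022, -0.03, -0.033, -0.035, -0.038, -0.04] pred x [42, 38, 33, 29, 24, 20]
```

```bash
python3 -m jog '{"dp":[[0,0,0],[0,0,0],[0,0,0]],"delta_rot":[[-0.02,0,0],[-0.03,0,0],[-0.034,0,0]],"gripper":[-1,-1,-1]}' && python3 ctl.py n 0.03 0.045
```

```text
time: 18.4
position: [0.5692, 0.291, 0.3116]
tool_rot: [0.989, 0.147, -0.002, -0.015]
ft_force: [0.3, 1.4, -7.3]
grip_width: 0.0118
grip_force: 60.0
(18.4, 0.034, 0.0299, '[0.0274 0.0015 0.0009]')
(18.45, 0.0305, 0.0298, '[0.0251 0.0017 0.0009]')
(18.5, 0.0275, 0.0302, '[0.0268 0.0017 0.0011]')
v -0.065
deltas [-0.022, -0.027, -0.028, -0.029, -0.031, -0.035] pred x [18, 13, 9, 6, 3, 1]
```

```bash
python3 -m jog '{"dp":[[0,0,0],[0,0,0],[0,0,0]],"delta_rot":[[-0.02,0,0],[-0.026,0,0],[-0.028,0,0]],"gripper":[-1,-1,-1]}' && python3 ctl.py o 0.002 0.03
```

```text
time: 18.85
position: [0.5693, 0.2907, 0.3115]
tool_rot: [0.989, 0.147, -0.0, -0.001]
ft_force: [-0.4, 0.3, -7.4]
grip_width: 0.0118
grip_force: 60.0
(18.85, 0.0195, 0.002, '[-0.0142  0.0002  0.0008]')
(18.9, 0.02, 0.002, '[-0.0144  0.0002  0.0008]')
(18.95, 0.0185, 0.0021, '[-0.0143  0.0002  0.0008]')
v -0.01
deltas [0.03, 0.032, 0.025, 0.018, 0.012, 0.006] pred x [17, 16, 13, 11, 8, 5]
```

```bash
python3 -m jog '{"dp":[[0,0,0],[0,0,0],[0,0,0]],"delta_rot":[[0.018,0,0],[0.03,0,0],[0.024,0,0]],"gripper":[-1,-1,-1]}' && python3 ctl.py p 0.026 0.03
```

```text
time: 19.3
position: [0.5698, 0.2896, 0.3116]
tool_rot: [0.989, 0.146, -0.002, -0.013]
ft_force: [1.0, -0.1, -7.6]
grip_width: 0.0116
grip_force: 60.0
(19.3, 0.0215, 0.0257, '[-0.012   0.      0.0011]')
(19.35, 0.0195, 0.0254, '[-0.0127 -0.0001  0.001 ]')
(19.4, 0.019, 0.0259, '[-0.0111 -0.0001  0.0009]')
v -0.025
deltas [-0.004, -0.007, -0.01, -0.015, -0.02, -0.025] pred x [15, 12, 9, 7, 4, 2]
```

```bash
python3 -m jog '{"dp":[[0,0,0],[0,0,0],[0,0,0]],"delta_rot":[[-0.002,0,0],[-0.008,0,0],[-0.012,0,0]],"gripper":[-1,-1,-1]}' && python3 ctl.py q 0.014 0.03
```

```text
time: 19.75
position: [0.5693, 0.2906, 0.3115]
tool_rot: [0.989, 0.147, -0.001, -0.007]
ft_force: [0.1, -0.2, -7.3]
grip_width: 0.0115
grip_force: 60.0
(19.75, 0.0195, 0.0137, '[-0.0128  0.0001  0.0009]')
(19.8, 0.019, 0.0136, '[-0.0142  0.0001  0.001 ]')
(19.85, 0.019, 0.014, '[-0.0132  0.0001  0.001 ]')
v -0.005
deltas [0.023, 0.02, 0.013, 0.006, 0.001, -0.005] pred x [18, 16, 14, 11, 8, 6]
```

```bash
python3 -m jog '{"dp":[[0,0,0],[0,0,0],[0,0,0],[0,0,0]],"delta_rot":[[0.016,0,0],[0.028,0,0],[0.028,0,0],[0.02,0,0]],"gripper":[-1,-1,-1,-1]}' && python3 ctl.py r 0.034 0.03
```

```text
time: 20.3
position: [0.5697, 0.2899, 0.3116]
tool_rot: [0.989, 0.146, -0.002, -0.017]
ft_force: [0.5, -0.4, -8.1]
grip_width: 0.0116
grip_force: 60.0
(20.3, 0.015, 0.0335, '[0.0239 0.002  0.0014]')
(20.35, 0.013, 0.0332, '[0.0243 0.0019 0.0013]')
(20.4, 0.0135, 0.0339, '[0.0246 0.0018 0.0013]')
v -0.015
deltas [-0.009, -0.018, -0.025, -0.031, -0.039, -0.035] pred x [10, 8, 5, 3, 1, 1]
```

```bash
python3 -m jog '{"dp":[[0,0,0],[0,0,0],[0,0,0],[0,0,0]],"delta_rot":[[-0.012,0,0],[-0.024,0,0],[-0.031,0,0],[-0.033,0,0]],"gripper":[-1,-1,-1,-1]}' && python3 ctl.py s 0.001 0.03
```

```text
time: 20.85
position: [0.5692, 0.2908, 0.3115]
tool_rot: [0.989, 0.147, -0.0, -0.0]
ft_force: [-0.9, 0.6, -7.6]
grip_width: 0.0115
grip_force: 60.0
(20.85, -0.003, 0.0009, '[-0.0127  0.0001  0.0008]')
(20.9, -0.0015, 0.0009, '[-0.0133  0.0002  0.0008]')
(20.95, -0.0055, 0.0011, '[-0.0135  0.0002  0.0008]')
v -0.025
deltas [-0.027, -0.023, -0.027, -0.021, -0.013, -0.006] pred x [-8, -8, -7, -6, -4, -2]
```

```bash
python3 -m jog '{"dp":[[0,0,0],[0,0,0],[0,0,0]],"delta_rot":[[-0.006,0,0],[-0.006,0,0],[-0.004,0,0]],"gripper":[-1,-1,-1]}' && python3 ctl.py u -0.003 0.03; python3 - <<'E'
import cv2,numpy as np
a=cv2.imread("pics/vu2.png")[180:300,180:290];b=cv2.imread("pics/su2.png")[180:300,180:290]
cv2.imwrite("pics/u.png",np.hstack([cv2.resize(q,None,fx=3.6,fy=3.6,interpolation=3) for q in(a,b)]))
E
```

```text
time: 21.3
position: [0.5694, 0.2905, 0.3116]
tool_rot: [0.989, 0.147, 0.0, 0.001]
ft_force: [0.1, 0.8, -7.2]
grip_width: 0.0113
grip_force: 60.0
(21.3, -0.008, -0.0028, '[-0.0116  0.0002  0.0008]')
(21.35, -0.0045, -0.0028, '[-0.0127  0.0002  0.0009]')
(21.4, -0.004, -0.0029, '[-0.0135  0.      0.0008]')
v 0.04
deltas [0.021, 0.016, 0.006, 0.0, 0.006, 0.017] pred x [1, 2, 3, 3, 3, 3]
```

View pics/u.png

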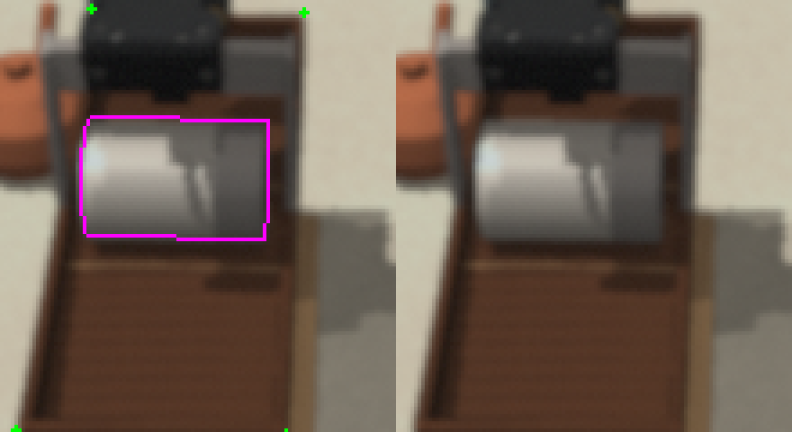

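The tin now lies under the handle, its near edge (crop row 241) just above the +37 mm inlaid line (row 266). I'll measure relative to that line, which is robust to calibration.

```bash
cat > mid.py <<'E'
import sys
from h import *
from scipy.optimize import brentq
m=robot.camera_model("side")
def measure(im,A,p,vs=(-.03,-.02,-.01,0,.01)):
    g=cv2.GaussianBlur(im.astype(np.float32).sum(2),(0,0),.6);res=[]
    for y in vs:
        f=lambda x:A.apply([x,y,.019-x*x/3.2])+p
        q=[proj(f(x),m)[0] for x in(.09,-.03)]
        def tinedge(x):   # lowest image row of tin silhouette at this y
            c=np.array([[x+.037*np.cos(t),y,.056-x*x/3.2+.037*np.sin(t)] for t in np.linspace(-np.pi,np.pi,181)]);u=proj(A.apply(c)+p,m);return u[:,1].max(),u[:,1].min(),u[u[:,1].argmax(),0]
        r37=proj(f(.037),m)[0]
        rows=np.arange(r37[1]-16,r37[1]+5,.1)
        col=np.interp(rows,[q[1][1],q[0][1]],[q[1][0],q[0][0]])
        pr=cv2.remap(g,col[None].astype(np.float32),rows[None].astype(np.float32),cv2.INTER_CUBIC)[0]
        d=np.gradient(pr)
        e=rows[np.argmin(np.where(rows<r37[1]-1.5,d,0))]      # bright tin -> dark floor
        w=np.abs(rows-r37[1])<3.5;pk=rows[w][np.argmax(pr[w]-np.linspace(pr[w][0],pr[w][-1],w.sum()))]
        off=r37[1]-pk
        x=brentq(lambda x:tinedge(x)[0]-(e+off),-.05,.05) if (tinedge(-.05)[0]-e-off)*(tinedge(.05)[0]-e-off)<0 else np.nan
        res.append((1000*x,off))
    res=np.array(res);return np.nanmedian(res[:,0]).round(1),np.nanmedian(res[:,1]).round(2),res[:,0].round(1)
if __name__=="__main__":
    n=sys.argv[1]
    for i in range(int(sys.argv[2])):
        o=robot.get_obs();A,p=traypose(o);im=robot.camera("side")[:,:,::-1].copy();cv2.imwrite(f"pics/s{n}{i}.png",im)
        print(round(o["time"],2),"tilt",round(np.arcsin(A.as_matrix()[2,0]),4),"tcp",o["position"].round(4),*measure(im,A,p))
E
python3 mid.py w 3; python3 - <<'E'
from mid import *
A=R.from_euler("z",1.866)
for n,th in(("so0",.002),("so2",.002),("sq2",.014),("ss0",.001),("ss2",.001),("su0",-.0028),("su1",-.0028),("su2",-.0029)):
    print(n,measure(cv2.imread(f"pics/{n}.png"),A*R.from_euler("y",-th),np.array([.5694-.131*th*.29,.2905+.131*th*.957,.1805]))[:2])
E
```

```text
21.45 tilt -0.003 tcp [0.5694 0.2903 0.3115] -0.7 0.4 [-0.4 -0.7 -0.4 -0.7 -0.7]
21.5 tilt -0.003 tcp [0.5694 0.2904 0.3115] -0.7 0.4 [-0.4 -0.7 -0.4 -1.  -0.7]
21.55 tilt -0.003 tcp [0.5695 0.2903 0.3116] -0.7 0.4 [-0.7 -0.4 -0.4 -0.7 -1. ]
so0 (np.float64(7.0), np.float64(1.1))
so2 (np.float64(10.1), np.float64(1.1))
sq2 (np.float64(13.4), np.float64(1.4))
ss0 (np.float64(3.5), np.float64(0.1))
ss2 (np.float64(1.9), np.float64(0.3))
su0 (np.float64(-1.0), np.float64(0.4))
su1 (np.float64(-0.7), np.float64(0.5))
su2 (np.float64(-0.4), np.float64(0.5))
```

The tin is at rest at x ≈ −0.7 mm and steady. I'll level the tray and hold it over 4 s.

```bash
python3 -m jog '{"dp":[[0,0,0],[0,0,0],[0,0,0],[0,0,0],[0,0,0],[0,0,0],[0,0,0],[0,0,0],[0,0,0],[0,0,0]],"delta_rot":[[0.001,0,0],[0.002,0,0],[0.003,0,0],[0.003,0,0],[0.003,0,0],[0.003,0,0],[0.003,0,0],[0.003,0,0],[0.003,0,0],[0.003,0,0]],"gripper":[-1,-1,-1,-1,-1,-1,-1,-1,-1,-1]}' | head -1; python3 mid.py x 2
for i in 1 2 3; do python3 -m jog '{"dp":[[0,0,0],[0,0,0],[0,0,0],[0,0,0],[0,0,0],[0,0,0],[0,0,0],[0,0,0],[0,0,0],[0,0,0],[0,0,0],[0,0,0]],"delta_rot":[[0,0,0],[0,0,0],[0,0,0],[0,0,0],[0,0,0],[0,0,0],[0,0,0],[0,0,0],[0,0,0],[0,0,0],[0,0,0],[0,0,0]],"gripper":[-1,-1,-1,-1,-1,-1,-1,-1,-1,-1,-1,-1]}' | head -1; done; python3 mid.py y 2
python3 - <<'E'
from h import *
print(move([.5695,.291,.2815],1.866-np.pi))
im=robot.camera("top")[:,:,::-1].copy();cv2.imwrite("pics/topy.png",im)
im=cv2.imread("pics/sy1.png");m=robot.camera_model("side");A,p=traypose(robot.get_obs())
print("tray offset fit (x,y in tray)",pitchfit("sy1",A,p))
E
```

```text
time: 22.6
22.6 tilt 0.0 tcp [0.5694 0.2904 0.3115] -1.0 0.4 [-0.4 -1.  -1.3 -1.7 -1. ]
22.65 tilt 0.0 tcp [0.5694 0.2904 0.3115] -1.3 0.4 [-0.4 -1.3 -1.7 -1.3  1.9]
time: 23.9
time: 25.1
time: 26.3
26.3 tilt -0.0 tcp [0.5694 0.2904 0.3115] -1.0 0.5 [-0.4 -1.  -1.3 -1.  -0.7]
26.35 tilt -0.0 tcp [0.5694 0.2904 0.3116] -1.3 0.4 [-0.7 -1.  -1.3 -1.3 -1.3]
(array([ 0.2, -0.5, 30.1]), array([-0.    , -0.    , -0.0004]))
tray offset fit (x,y in tray) (array([-0.0117,  0.    ,  0.0007]), np.float64(-88.1))
```

```bash
python3 -m jog '{"dp":[[0,0,0],[0,0,0],[0,0,0],[0,0,0],[0,0,0],[0,0,0],[0,0,0],[0,0,0],[0.2,-0.5,0.5],[0.2,-0.5,1.5],[0.2,-0.5,3.5],[0.2,-0.5,6]],"delta_rot":[[0,0,0],[0,0,0],[0,0,0],[0,0,0],[0,0,0],[0,0,0],[0,0,0],[0,0,0],[0,0,0],[0,0,0],[0,0,0],[0,0,0]],"gripper":[-1,-1,-1,-1,-1,-1,-1,-1,-1,-1,-1,-1]}' | head -2
for i in 1 2; do python3 -m jog '{"dp":[[0,0,3.5],[0,0,7],[0,0,10.5],[0,0,14],[0,0,17.5],[0,0,21],[0,0,24.5],[0,0,28],[0,0,31.5],[0,0,35],[0,0,38.5],[0,0,42]],"delta_rot":[[0,0,0],[0,0,0],[0,0,0],[0,0,0],[0,0,0],[0,0,0],[0,0,0],[0,0,0],[0,0,0],[0,0,0],[0,0,0],[0,0,0]],"gripper":[-1,-1,-1,-1,-1,-1,-1,-1,-1,-1,-1,-1]}' | head -2; done
python3 -m jog '{"dp":[[0,0,3.5],[0,0,7],[0,0,10.5],[0,0,14],[0,0,17],[0,0,19.5],[0,0,21.5],[0,0,23],[0,0,24.5],[0,0,25.5],[0,0,26],[0,0,26]],"delta_rot":[[0,0,0],[0,0,0],[0,0,0],[0,0,0],[0,0,0],[0,0,0],[0,0,0],[0,0,0],[0,0,0],[0,0,0],[0,0,0],[0,0,0]],"gripper":[-1,-1,-1,-1,-1,-1,-1,-1,-1,-1,-1,-1]}'
python3 mid.py z 2; python3 - <<'E'
from h import *
im=robot.camera("top")[:,:,::-1].copy();cv2.imwrite("pics/topz.png",im)
a=cv2.resize(im[130:250,120:275],None,fx=2.6,fy=2.6,interpolation=3);b=cv2.resize(cv2.imread("pics/sz1.png")[200:360,170:290],None,fx=2.6,fy=2.6,interpolation=3)
c=np.zeros((420,720,3),np.uint8);c[:a.shape[0],:a.shape[1]]=a;c[:b.shape[0],405:405+b.shape[1]]=b;cv2.imwrite("pics/z.png",c)
E
```

```text
time: 27.65
position: [0.5695, 0.291, 0.3054]
time: 28.85
position: [0.5695, 0.291, 0.2633]
time: 30.05
position: [0.5695, 0.291, 0.2213]
time: 31.25
position: [0.5695, 0.291, 0.1955]
tool_rot: [0.989, 0.147, -0.0, 0.0]
ft_force: [-0.2, 1.1, -7.8]
grip_width: 0.0115
grip_force: 60.0
31.25 tilt -0.0 tcp [0.5695 0.291  0.1955] -1.4 0.2 [-1.7 -1.7 -1.1 -1.4 -1.4]
31.3 tilt 0.0 tcp [0.5695 0.291  0.1956] -1.7 0.1 [-1.1 -2.  -1.7 -1.4 -1.7]
```

View pics/z.png

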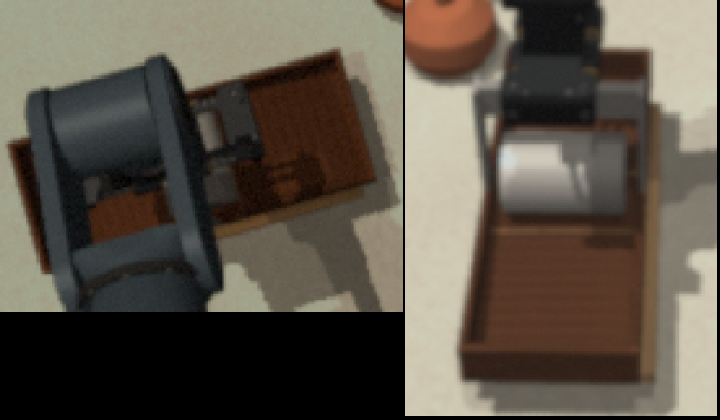

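```bash
python3 - <<'E'
from h import *
ref={"top":[.5706,.292,1.8679],"side":[.5683,.2896,1.8665]}
for c,f,z in(("top","topz",.0645),("side","sz1",.0645)):
    im=cv2.imread(f"pics/{f}.png");m=robot.camera_model(c)
    q,s=refine([.5695,.291,1.866],.38,.15,.045,[m],[im],base=z)
    d=R.from_euler("z",-ref[c][2]).apply([*(q[:2]-ref[c][:2]),0])*1000
    print(c,q.round(4),round(s,1),"rel to stand, stand axes mm",d[:2].round(1),"yaw",round(q[2]-ref[c][2],4))
E
```

```text
top [0.5676 0.2916 1.8733] -105.4 rel to stand, stand axes mm [0.5 3. ] yaw 0.0054
side [0.5676 0.2916 1.8615] -96.5 rel to stand, stand axes mm [2.1 0. ] yaw -0.005
```

Centred within about 2 mm. I'll lower the last part gently.

```bash
python3 -m jog '{"dp":[[0,0,0.7],[0,0,2],[0,0,3.5],[0,0,5],[0,0,6.5],[0,0,8],[0,0,9.3],[0,0,10.4],[0,0,11.3],[0,0,12],[0,0,12.5],[0,0,13]],"delta_rot":[[0,0,0],[0,0,0],[0,0,0],[0,0,0],[0,0,0],[0,0,0],[0,0,0],[0,0,0],[0,0,0],[0,0,0],[0,0,0],[0,0,0]],"gripper":[-1,-1,-1,-1,-1,-1,-1,-1,-1,-1,-1,-1]}'; python3 mid.py A 2
```

```text
time: 32.6
position: [0.5695, 0.291, 0.1825]
tool_rot: [0.989, 0.147, 0.0, -0.0]
ft_force: [0.3, -0.4, -6.9]
grip_width: 0.0117
grip_force: 60.0
32.6 tilt 0.0 tcp [0.5695 0.291  0.1825] 0.0 0.3 [ 0.4 -0.3  0.   0.4 -1.5]
32.65 tilt -0.0 tcp [0.5694 0.291  0.1825] 0.0 0.3 [ 0.   0.4  0.7 -0.6 -0.9]
```

```bash
python3 -m jog '{"dp":[[0,0,0.3],[0,0,0.6],[0,0,0.9],[0,0,1.2],[0,0,1.5],[0,0,1.5]],"delta_rot":[[0,0,0],[0,0,0],[0,0,0],[0,0,0],[0,0,0],[0,0,0]],"gripper":[-1,-1,-1,-1,-1,-1]}'; python3 mid.py B 2; python3 -c "
from rig import robot
print([robot.get_obs()['ft_force'],robot.get_obs()['moment']])"
```

```text
time: 33.3
position: [0.5694, 0.2909, 0.1816]
tool_rot: [0.989, 0.147, 0.0, 0.0]
ft_force: [-1.5, -1.1, -3.2]
grip_width: 0.0116
grip_force: 60.0
33.3 tilt -0.0001 tcp [0.5694 0.2909 0.1816] -1.9 -0.0 [-1.9 -1.6 -1.9 -1.9 -1.2]
33.35 tilt -0.0001 tcp [0.5694 0.291  0.1816] -0.9 0.1 [-0.9 -1.9 -1.9 -0.9 -0.6]
[array([-1.59660514, -0.12890561, -2.2896551 ]), array([-0.11477032,  0.29570601, -0.01468179])]
```

```bash
python3 -m jog '{"dp":[[0,0,0.3],[0,0,0.6],[0,0,0.8],[0,0,0.8]],"delta_rot":[[0,0,0],[0,0,0],[0,0,0],[0,0,0]],"gripper":[-1,-1,-1,-1]}'; python3 -m jog '{"dp":[[0,0,0],[0,0,0],[0,0,0],[0,0,0]],"delta_rot":[[0,0,0],[0,0,0],[0,0,0],[0,0,0]],"gripper":[-1,-1,-1,-1]}' 20; python3 -m jog '{"dp":[[0,0,0],[0,0,0],[0,0,0],[0,0,0]],"delta_rot":[[0,0,0],[0,0,0],[0,0,0],[0,0,0]],"gripper":[-1,-1,-1,-1]}' 5; python3 mid.py C 2
```

```text
time: 33.8
position: [0.5694, 0.291, 0.1816]
tool_rot: [0.989, 0.147, 0.0, -0.0]
ft_force: [-5.4, -1.7, 5.9]
grip_width: 0.0115
grip_force: 60.0
time: 34.2
position: [0.5694, 0.291, 0.1816]
tool_rot: [0.989, 0.147, 0.0, 0.0]
ft_force: [-5.3, -1.6, 5.2]
grip_width: 0.012
grip_force: 20.0
time: 34.6
position: [0.5694, 0.291, 0.1815]
tool_rot: [0.989, 0.147, 0.0, -0.0]
ft_force: [-4.9, -2.2, 5.2]
grip_width: 0.0118
grip_force: 5.0
34.6 tilt 0.0 tcp [0.5694 0.291  0.1815] -1.6 0.1 [-1.9 -1.6 -1.2 -2.2 -1.6]
34.65 tilt -0.0 tcp [0.5695 0.291  0.1816] -1.6 0.1 [-1.9 -0.9 -1.9 -1.6 -1.2]
```

```bash
python3 -m jog '{"dp":[[0,0,-0.2],[0,0,-0.4],[0,0,-0.6],[0,0,-0.6],[0,0,-0.6],[0,0,-0.6],[0,0,-0.6],[0,0,-0.6],[0,0,-0.6],[0,0,-0.6],[0,0,-0.6],[0,0,-0.6]],"delta_rot":[[0,0,0],[0,0,0],[0,0,0],[0,0,0],[0,0,0],[0,0,0],[0,0,0],[0,0,0],[0,0,0],[0,0,0],[0,0,0],[0,0,0]],"gripper":[-1,-1,-1,-0.72,-0.7,-0.66,-0.6,-0.5,-0.4,-0.2,0,0.1]}' 5; python3 mid.py D 2; python3 -m jog '{"dp":[[0,0,-3],[0,0,-9],[0,0,-18],[0,0,-30],[0,0,-45],[0,0,-60],[0,0,-75],[0,0,-90],[0,0,-105],[0,0,-115],[0,0,-120],[0,0,-120]],"delta_rot":[[0,0,0],[0,0,0],[0,0,0],[0,0,0],[0,0,0],[0,0,0],[0,0,0],[0,0,0],[0,0,0],[0,0,0],[0,0,0],[0,0,0]],"gripper":[0.2,0.2,0.2,0.2,0.2,0.2,0.2,0.2,0.2,0.2,0.2,0.2]}'
python3 mid.py E 2; python3 - <<'E'
from h import *
ref={"top":[.5706,.292,1.8679],"side":[.5683,.2896,1.8665]}
im=robot.camera("top")[:,:,::-1].copy();cv2.imwrite("pics/topE.png",im);S=cv2.imread("pics/sE1.png")
for c,i in(("top",im),("side",S)):
    q,s=refine([.5695,.291,1.866],.38,.15,.045,[robot.camera_model(c)],[i],base=.05)
    d=R.from_euler("z",-ref[c][2]).apply([*(q[:2]-ref[c][:2]),0])*1000
    print(c,d[:2].round(1),"yaw",round(q[2]-ref[c][2],4))
cv2.imwrite("pics/E.png",np.hstack([cv2.resize(im,(400,300)),cv2.resize(S,(400,300))]))
E
```

```text
time: 35.9
position: [0.5695, 0.291, 0.1809]
tool_rot: [0.989, 0.147, 0.0, -0.0]
ft_force: [0.2, 0.8, 0.6]
grip_width: 0.0422
grip_force: 0.0
35.9 tilt 0.0 tcp [0.5695 0.291  0.1809] -1.6 0.2 [-1.9 -1.2 -1.6 -1.9 -1.6]
35.95 tilt -0.0 tcp [0.5695 0.291  0.1809] -1.6 0.3 [-1.2 -1.6 -1.9 -1.2 -1.6]
time: 37.2
position: [0.5698, 0.2911, 0.3019]
tool_rot: [0.989, 0.147, 0.001, -0.0]
ft_force: [0.3, 0.5, 0.1]
grip_width: 0.0521
grip_force: 0.0
37.2 tilt -0.0 tcp [0.5698 0.2911 0.3019] -13.4 -3.2 [  6.2 -13.8 -13.4 -13.4 -13.4]
37.25 tilt -0.0 tcp [0.5694 0.2909 0.301 ] -13.8 -3.0 [-13.5 -14.1 -13.8 -13.5 -14.8]
top [-1.2  0.3] yaw -0.0237
side [ 1.7 -0.2] yaw -0.0019
```

View pics/E.png

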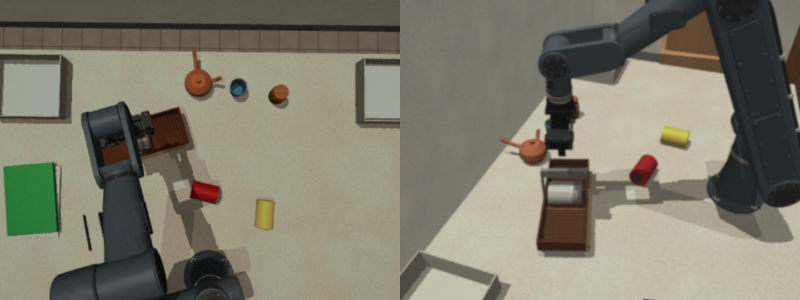

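The last mid reading used the moved hand's pose, so I'll remeasure with the tray's pose on the stand.

```bash
python3 - <<'E'
from mid import *
A=R.from_euler("z",1.866)
for n in("sD1","sE0","sE1"):print(n,measure(cv2.imread(f"pics/{n}.png"),A,np.array([.5695,.291,.05]))[:2])
im=robot.camera("side")[:,:,::-1].copy();r=measure(im,A,np.array([.5695,.291,.05]));print(r)
if abs(r[0])<5: print(robot.hand_in())
E
```

```text
sD1 (np.float64(-1.6), np.float64(0.2))
sE0 (np.float64(-1.6), np.float64(0.2))
sE1 (np.float64(-1.6), np.float64(0.2))
(np.float64(-1.6), np.float64(0.2), array([-1.6, -1.6, -1.9, -1.2, -1.6]))
the job is handed in; nothing more can be done
None
```

The job is handed in at about 37 s: the tray is on the stand, within about 2 mm of centre, with the tin at rest about 1.6 mm from the middle after a balanced hold of over 4 s; but on an early attempt the tin rolled back against the end rim at an estimated 0.06–0.1 m/s, which might be judged a bang.

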